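# Clamp a glued sanding stick in the screw press until the pressure tab pops out

### The job

Slide the freshly glued sanding stick, facing block first, between the rails of the small glue press until it sits gently but fully home against the back stop. Then wind the press's crank clockwise until the brass pressure tab pops out of the spring cartridge, stop there (much more would squeeze the glue out of the joint) and let go. Leave the bottle, the jar and the spools as they stand.

Things in the scene. Friction and masses are not known exactly. Their poses are not given: they have to be found in the camera images.
- press: grey cast C-frame glue press with an upright screw, bolted to the table, 166 long, 112 wide, about 240 mm high. Origin on the table under the screw's axis; +x points from the open throat to the column (the way the stick goes in), z up. Foot plate x = -80 to +86 mm, its top (the bed) at z = 20 mm. The head overhangs from x = -23 mm back, underside at z = 126 mm
- rail_mouth (a point): middle of the mouth of the two guide rails, on the bed, at x = -75, y = 0, z = 20 mm of the press. The steel rails are 12 mm high and parallel to the press's x, inner faces 39 mm apart, from x = -50 to +33 mm; in front of that they flare out to about 57 mm at the mouth. A stick lying home has at least 4 mm of air under the raised pad
- stop: steel block at the back end of the rails, part of the press, 40 wide, 24 mm high. Origin at the bottom middle of its front face, x = 35, z = 20 mm of the press; the stick's block end comes to lie against this face. Do not push it with more than 30 N
- screw_axis (a point): point on the upright axis of the press's screw, on top of the head, z = 158 mm; the crank turns about this axis
- knob_centre (a point): centre of the black upright knob on the crank arm's end, 18 in diameter, 46 mm tall, 45 mm from the screw's axis; the arm's top lies 23 mm below this point. The knob spins freely on its pin, so it can be held in a fixed grip and led round in a circle; it sinks 8 mm with each full turn clockwise
- crank (a joint): crank angle in rad, growing clockwise seen from above, which lowers screw and foot 8 mm a turn. At 0 the arm points 1.7 rad counter-clockwise of the press's +x. It stays where left; 2 to 4 N at the knob turn it. From the start to the tab's release takes 1 to 2.5 turns; how many cannot be told beforehand, as the pad is screwed more or less far out of the foot
- foot (a joint): how far the work has pushed the sprung foot up into its cartridge, in m: 0 until the pad presses on the work, then 8 N a mm on top of a 12 N preload. About 0.0035 when the tab is released (about 40 N); beyond 0.0058 (about 58 N, a good quarter turn of the crank later) the joint is overtightened
- tab (a joint): how far the brass pressure tab stands out, in m: 0 held in flush; it springs out to 0.009 at once when the set clamping force is reached
- tab_tip (a point): middle of the outer end of the brass pressure tab, 12 wide and 5 mm thick, in the slotted guide on the front (-x of the press) of the dark round spring cartridge under the head; it moves out along -x of the press
- stick_grip (a point): a good place to hold the sanding stick: middle of its width, 8 mm over its underside, 135 mm from its block end. The stick is pale wood 190 long, 36 wide, 16 mm thick, the handle end round, with a dark wooden facing block 64 x 36 x 12 mm freshly glued on top of the other end (28 mm thick there); about 0.14 kg. +x points along the stick to the block's end, z up
- stick_end (a point): middle of the stick's end face at the block's end, 14 mm over its underside; axes as for the grip point. With the stick home it lies at x = 35, y = 0, z = 34 mm of the press
- glue_bottle: squeeze bottle with a nozzle, 30 x 30 x 86 mm, standing to the right; a bystander. Origin under its middle
- jar: small screw-lid jar 40 in diameter, 36 mm high, to the right; a bystander. Origin under its middle
- spool_03: small spool stand 37 in diameter, 26 mm high, the one nearest the press in the front row of spools at the left; a bystander. Origin under its middle

How it is judged (in metres and radians):
On the way, in this order (a step that is already met when the one before it is completed fails the run):
1. the stick lies between the rails, block first, fully home against the stop (within 2.5 mm), straight and flat on the bed (x of stick_end in the frame of press above 0.0325 m and y of stick_end in the frame of press between -0.004 and 0.004 m and z of stick_end in the frame of press between 0.03 and 0.038 m and angle between the x axis of stick_end and the x axis of press, either way round below 0.06 rad), for 0.2 s.
2. the foot presses on the stick and the tab has popped out (all of step 1 and value of joint tab above 0.006 m and value of joint foot above 0.0025 m), for 0.2 s.
At the end, for the whole second after the job is handed in: The stick is still home on the bed between the rails (its block end within 2.5 mm of the stop, within 4 mm of the middle, within 0.06 rad of straight), the tab stands out by more than 6 mm, the foot is pressed in by 2.5 to 5.8 mm (tab released but not overtightened), the crank is at rest and let go (all of step 2 and value of joint foot below 0.0058 m and velocity of joint crank between -0.1 and 0.1 rad/s); the robot touches nothing.
It fails at once if the joint is overtightened: the foot is pressed in by more than 5.8 mm (value of joint foot above 0.0058 m).
It fails at once if the stick is rammed against the stop with more than 30 N (contact force between stick and stop above 30 N).
It fails at once if the bottle is knocked over or shifted by more than 20 mm (distance of glue_bottle from where it was at the start of the episode above 0.02 m or angle between glue_bottle's own z axis and vertical above 0.4 rad).
It fails at once if the jar is knocked over or shifted by more than 20 mm (distance of jar from where it was at the start of the episode above 0.02 m or angle between jar's own z axis and vertical above 0.4 rad).
It fails at once if the spool is knocked over or shifted by more than 20 mm (distance of spool_03 from where it was at the start of the episode above 0.02 m or angle between spool_03's own z axis and vertical above 0.4 rad).
It also fails if it takes over 70 s, if anything falls off the work surface, if the arm or the gripper's body presses on something with over 40 N, if the wrist force passes 120 N, or if a joint passes its speed limit or range.

### The arm

A 6-joint arm with a two-finger parallel gripper is mounted at the origin on a cart in front of the work surface, level with it; the furniture and walls round the work are solid. World frame = base frame: x ahead of the robot, y to its left, z up, the work surface at z = 0. Lengths are in mm, angles in degrees, forces in N, time in s.
With the tool pointing down it reaches from about 300 to 875 mm from the base axis. Payload 4.2 kg.
Tool frame: the origin (TCP) lies at the very end of the fingers, on their centre line; the grasp point (between the pads) lies ctrl.pinch_z behind it (ctrl.pinch_z is the distance from the TCP to the grasp point, in mm); z points along the fingers, y is the direction in which the jaws open and shut (so a half turn about z gives the same grasp; the last joint's range is limited). The gripper opens to 85 mm and grips with 20 to 120 N. Pads are 22 mm wide; open, the fingers measure 114 mm over their backs; the gripper's body (76 mm by 85 mm) begins 54 mm behind the grasp point. The pads swing forward as they close: fully open they stand 13 mm farther back than shut.
Start: joints at [-65.145, 18.312, 89.639, -0, 72.044, -1.146], TCP at [252.076, -516.816, 231.338] pointing down, gripper open.
Joint ranges: [-177.97, 177.97], [-48.28, 115.42], [12.27, 149.76], [-77.06, 257.06], [2.81, 150.46], [-146.56, 146.56]. Speed limits (degrees/s): [147.25, 147.25, 180, 180, 180, 180].

### API

Orientations are given as [roll, pitch, yaw] about the fixed x, y, z axes, in that order (R = Rz(yaw) Ry(pitch) Rx(roll)).
In Python, from rig import observe, cams, ctrl gives the robot as it stands.
- The arm moves only by the shell command python3 -m pendant 'ROWS' [OPENING] [FORCE]. ROWS is JSON, a list of rows, each an object of numbers: "dx", "dy", "dz": the shift along the tool's x, y, z in mm; "twist": the turn about the tool's z in rad. A call has exactly 8 rows; each row shifts and turns the commanded pose from where the row before left it, along the tool's axes as they then stand; what a row does not reach is not made up. A row lasts 1/10 s, in which the tool goes at most 50 mm and 8.59 degrees, less where a joint would pass 70% of its speed; a pose out of reach is approached as far as the arm can. A call is refused whole if a number of a shift passes 50 or a number of a turn 0.15, either way. A call with a gripper value outside its range is refused whole. OPENING is the finger opening in mm, from 0 to 85.4, set as the call begins (- or left out, the last holds). The fingers move at their own pace and stop on an object; FORCE is the grip in N (left out, the last holds). Time passes only in rows, so rows that do not move let the fingers close, or fill a call up. It gives the time, the measured TCP pose, the force and the opening at its end, in the units of the state.
- observe(): the state, without advancing time (a new reading comes with each control period).
- cams.camera(name): name is "scene" or "top"; returns a dict with "color" (400x640x3 uint8, blue, green, red), "depth" (400x640 float32, mm along the optical axis (not along the pixel's ray), 0 where there is no reading), "intrinsics" (3x3 intrinsics, pixels), "k1" (the pictures are not rectified: a ray, as slopes to the right and down, at radius r is drawn at 1 + k1 r^2 times it, then the intrinsics apply), "eye" and "orientation" of the camera in the world. Camera axes: x right, y up, looking along -z (the intrinsics and any distortion apply to the point x, -y, -z); pixel columns grow to the right and rows downward; lengths in mm; the calibration is good to about 2 mm. A picture is of the moment at which its call begins.
- ctrl.job_done(): hands the job in, once; it reports no verdict.
The state is a dict: "clock": time; "joint_positions": joint angles; "qvel": joint speeds; "tau": joint torques, N m; "tcp_pos": TCP position; "tool_rot": TCP orientation; "contact_force": force on the tool from outside, world axes, zero at the start; "moment": the same for the moment, N m; "grip_width": opening from 0.0 (shut) to 1.0 (fully open).
Only numpy, scipy, OpenCV 4.12 (cv2) and the standard library are available. Lean on these libraries where they do the work, as an engineer would, in place of code of your own. Each camera call takes 0.05 s, during which the arm holds its last target.

## Working session

There is one attempt and no reset: what is moved stays moved. The work goes in short steps, Python scripts to look and compute and a shell command to move; the robot and the scene stay as the last step left them, time stands still between calls to the robot, and variables do not carry over. Pictures are saved under pics/ and viewed, and the job is handed in when it is done.

```bash
ls; mkdir -p pics
python3 - <<'E'
from rig import observe,cams,ctrl
import cv2,numpy as np
print(observe(),ctrl.pinch_z)
for n in("scene","top"):
    c=cams.camera(n); cv2.imwrite(f"pics/{n}0.png",c["color"]); np.save(f"pics/{n}0_d.npy",c["depth"]); print(n,c["intrinsics"],c["k1"],c["eye"],c["orientation"])
E
```

```text
pics
{'clock': 0.0, 'joint_positions': array([-6.51466778e+01,  1.83528323e+01,  8.97078541e+01,  1.05899122e-03,
        7.20415558e+01, -1.14428317e+00]), 'qvel': array([-0.05596964,  0.0140575 ,  0.02777055, -0.02843469,  0.09752028,
       -0.03415056]), 'tau': array([ 2.91984012e-03, -4.15524173e+01, -2.34160691e+01,  3.81181044e-04,
        8.06106225e-03, -9.22088049e-06]), 'tcp_pos': array([ 251.86351062, -516.37806817,  230.46048417]), 'tool_rot': array([-1.79897798e+02, -3.04840713e-03,  2.59972752e+01]), 'contact_force': array([ 0.47172393,  0.05109632, -0.38883886]), 'moment': array([ 0.0082134 , -0.00034102, -0.0240717 ]), 'grip_width': 0.998798493688634} 18.700000000000003
scene [[440.10558599   0.         310.3834308 ]
 [  0.         440.10558599 201.73459816]
 [  0.           0.           1.        ]] -0.07547826573554609 [-132.89103822  385.95033863  688.4400026 ] [ 5.65593167e+01 -1.00435671e-01 -1.20618543e+02]
top [[375.90360934   0.         316.18513462]
 [  0.         375.90360934 188.59147445]
 [  0.           0.           1.        ]] 0.010729824349937283 [492.36120918 -31.80121792 983.12130073] [  3.3087764   -0.93815619 -90.48377767]
```

View pics/scene0.png

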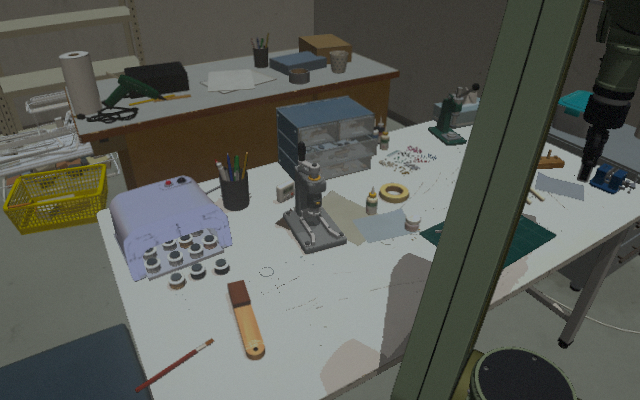

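View pics/top0.png

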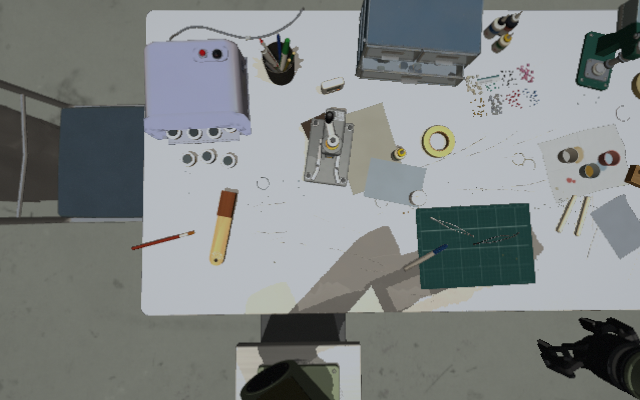

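The scene view shows the press at (312,210), its knob at (300,150) and the stick at (245,320). In the top view the stick runs from (216,262) to (229,190) with the dark block up (+x), and the press is at (330,150) with the knob near (330,117). I'll enlarge both and deproject.

```bash
cat > h.py <<'E'
import numpy as np,cv2
from scipy.spatial.transform import Rotation as R
from rig import observe,cams,ctrl
def get(n,tag=None):
    c=cams.camera(n)
    if tag: cv2.imwrite(f"pics/{tag}.png",c["color"])
    return c
def rot(c): return R.from_euler('xyz',c["orientation"],degrees=True).as_matrix()
def rays(c,uv):
    uv=np.asarray(uv,float).reshape(-1,1,2)
    K=c["intrinsics"]; p=cv2.undistortPoints(uv,K,np.array([c["k1"],0,0,0.])).reshape(-1,2)
    d=np.c_[p[:,0],-p[:,1],-np.ones(len(p))]
    return d@rot(c).T
def atz(c,uv,z):
    d=rays(c,uv); e=np.asarray(c["eye"]); return e+d*((z-e[2])/d[:,2])[:,None]
def cloud(c,u0,v0,u1,v1):
    v,u=np.mgrid[v0:v1,u0:u1]; dd=c["depth"][v0:v1,u0:u1].ravel()
    P=np.asarray(c["eye"])+rays(c,np.c_[u.ravel(),v.ravel()])*dd[:,None]
    return P.reshape(v1-v0,u1-u0,3),dd.reshape(v1-v0,u1-u0)
def proj(c,P):
    P=np.atleast_2d(P); q=(P-np.asarray(c["eye"]))@rot(c); x=q[:,0]/-q[:,2]; y=-q[:,1]/-q[:,2]
    f=1+c["k1"]*(x*x+y*y); K=c["intrinsics"]
    return np.c_[K[0,0]*x*f+K[0,2],K[1,1]*y*f+K[1,2]]
def crop(c,u0,v0,u1,v1,s,name):
    cv2.imwrite(f"pics/{name}.png",cv2.resize(c["color"][v0:v1,u0:u1],None,fx=s,fy=s,interpolation=cv2.INTER_CUBIC))
E
python3 - <<'E'
from h import *
t=get("top"); s=get("scene")
crop(t,190,90,370,280,3.1,"t1"); crop(s,215,130,365,365,2.5,"s1")
for n,c,b in(("top",t,(195,180,250,275)),("scene",s,(220,270,275,365))):
    P,d=cloud(c,*b); m=(P[...,2]>8)&(P[...,2]<40); Q=P[m]
    # stick
    xy=Q[:,:2].astype(np.float32); r=cv2.minAreaRect(xy); print(n,m.sum(),r, np.percentile(Q[:,2],[5,25,50,75,95]))
    b3=m&(P[...,2]>22); print(' block',cv2.minAreaRect(P[b3][:,:2].astype(np.float32)),np.median(P[b3][:,2]))
    tb=(P[...,2]<6)&(d>0); print(' table z',np.median(P[tb][:,2]))
for n,c,b in(("top",t,(300,100,360,195)),):
    P,d=cloud(c,*b)
    for lo,hi in((10,28),(28,40),(110,175),(150,175),(180,260)):
        m=(P[...,2]>lo)&(P[...,2]<hi)&(d>0); 
        if m.sum()>5: print(lo,hi,m.sum(),cv2.minAreaRect(P[m][:,:2].astype(np.float32)),np.median(P[m],axis=0))
E
```

```text
top 1111 ((449.5556640625, 191.9091033935547), (36.98310089111328, 189.75511169433594), 79.18302154541016) [13.7899948  16.33706253 18.24834872 27.71323374 30.66531025]
 block ((459.14935302734375, 190.32994079589844), (36.705726623535156, 170.30934143066406), 79.05915069580078) 28.943361767119313
 table z 0.7684198723029567
scene 1444 ((480.55157470703125, 185.2837677001953), (39.72377014160156, 255.049072265625), 80.63666534423828) [12.79976857 15.01444513 16.33523895 25.51725665 28.06294603]
 block ((512.2063598632812, 179.3158416748047), (36.233985900878906, 68.16215515136719), 78.8349609375) 26.986582934346472
 table z -0.6450313379103818
10 28 1733 ((652.3402709960938, -82.97802734375), (111.99076080322266, 183.6343536376953), 81.81031036376953) [623.36573264 -70.98664546  20.5511886 ]
28 40 262 ((640.5368041992188, -81.25369262695312), (98.44000244140625, 150.74989318847656), 81.3689956665039) [604.69592614 -58.45222001  32.29524612]
110 175 648 ((668.7274169921875, -85.38648223876953), (46.0561637878418, 103.3095703125), 81.81133270263672) [664.75844134 -90.9262616  158.72688116]
150 175 618 ((668.9536743164062, -85.37777709960938), (45.81806564331055, 102.86654663085938), 81.79400634765625) [665.90940471 -91.14125536 158.80330229]
180 260 303 ((660.2698364257812, -78.33795166015625), (64.82756805419922, 23.95281410217285), 7.273553848266602) [662.59617895 -75.66394909 194.02718343]
```

View pics/t1.png

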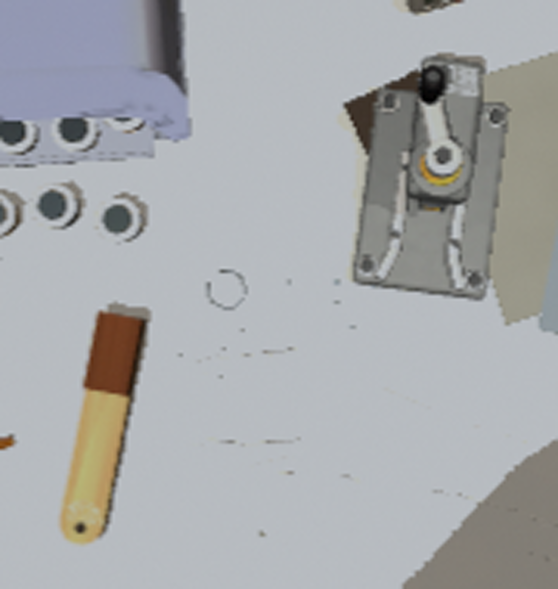

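View pics/s1.png

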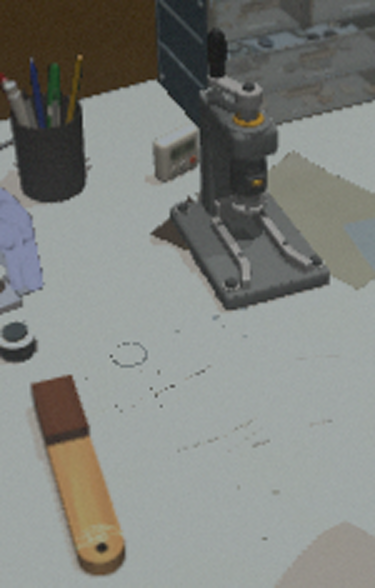

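Run:
```python
from h import *
t=get("top"); s=get("scene")
crop(t,300,100,360,192,6.5,"t2"); crop(s,270,135,355,255,5,"s2"); crop(s,222,272,272,362,6.5,"s3")
```

```text
(no output)
```

View pics/t2.png

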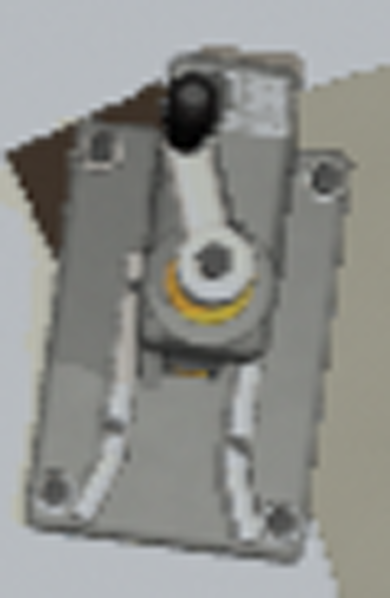

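View pics/s2.png

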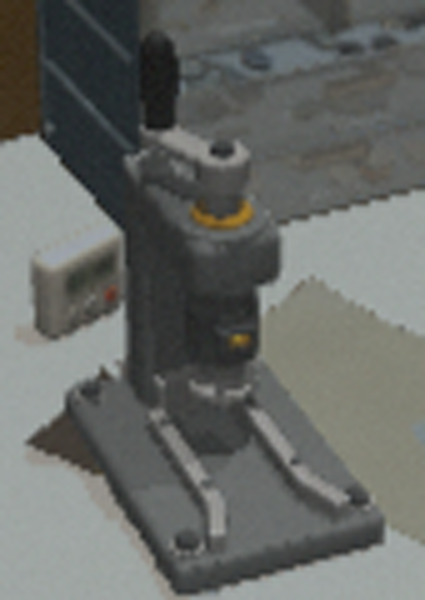

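View pics/s3.png

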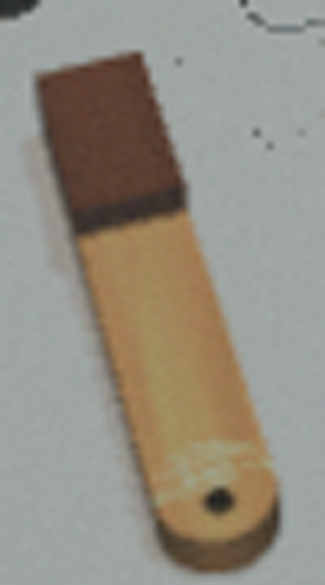

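```bash
cat > fit.py <<'E'
from h import *
from scipy.optimize import least_squares
t=get("top"); s=get("scene")
def pix(l,sc,u0,v0): return (np.array(l,float)+.5)/sc-.5+[u0,v0]
def fit(sets,L,z,name,x0):
    def res(p,idx):
        c,si=np.cos(p[2]),np.sin(p[2]); out=[]
        for i in idx:
            cam,uv,l=sets[i]; l=np.array(l,float)
            W=np.c_[p[0]+c*l[:,0]-si*l[:,1],p[1]+si*l[:,0]+c*l[:,1],l[:,2]]
            out.append((proj(cam,W)-uv).ravel())
        return np.concatenate(out)
    for idx in([0],[1],[0,1]):
        r=least_squares(res,x0,args=(idx,)); print(name,idx,r.x[:2].round(1),np.degrees(r.x[2]).round(2),'rms px',np.sqrt(np.mean(r.fun**2)).round(2))
    return r.x
if __name__=="__main__":
    z=20
    fit([(t,pix([(30,524),(299,560),(80,122),(350,152)],6.5,300,100),[(-80,56,z),(-80,-56,z),(86,56,z),(86,-56,z)]),
     (s,pix([(177,583),(383,520),(70,398)],5,270,135),[(-80,56,z),(-80,-56,z),(86,56,z)])],0,0,'press',[650,-80,-.14])
    z=28
    L=[(0,18,z),(0,-18,z),(-64,-18,z),(-64,18,z)]
    fit([(t,pix([(97,312),(147,318),(133,395),(84,388)],3.1,190,90),L),(s,pix([(38,75),(142,53),(185,190),(78,213)],6.5,222,272),L)],0,0,'stickend',[540,175,-.18])
    P,d=cloud(t,300,100,360,192)
    m=P[...,2]>205; print('knob top?',m.sum(),np.median(P[m],axis=0),P[m][:,2].max())
    P,d=cloud(s,270,135,355,255)
    m=(P[...,2]>180)&(P[...,2]<240)&(P[...,0]<760)&(P[...,0]>600)&(abs(P[...,1]+80)<70)&(d>0); Q=P[m]; print('knob scene',m.sum(),np.percentile(Q,[2,25,50,75,98],axis=0).round(1))
E
python3 fit.py
```

```text
press [0] [640.3 -81. ] -7.57 rms px 0.7
press [1] [634.2 -80.3] -9.05 rms px 1.04
press [0, 1] [638.7 -81.1] -7.9 rms px 1.1
stickend [0] [542.8 173.2] -9.19 rms px 0.68
stickend [1] [541.3 172. ] -11.42 rms px 0.36
stickend [0, 1] [542.1 172.5] -10.44 rms px 0.6
knob top? 100 [679.94293667 -70.11215398 235.1020051 ] 983.1213007331547
knob scene 295 [[628.8 -91.4 181.7]
 [639.1 -78.7 189.2]
 [675.8 -73.2 194.6]
 [680.  -69.9 215.4]
 [687.9 -65.5 236.6]]
```

```bash
cat > go.py <<'E'
from h import *
import sys
# usage: go.py x y z yaw -> remaining move in tool axes
o=observe(); p=o["tcp_pos"]; r,pi,y=o["tool_rot"]
print('t',round(o["clock"],2),'tcp',p.round(1),'rot',o["tool_rot"].round(2),'F',o["contact_force"].round(1),'grip',round(o["grip_width"]*85.4,1),'j6',o["joint_positions"][5].round(1))
if len(sys.argv)>4:
    g=np.array(list(map(float,sys.argv[1:4]))); yaw=float(sys.argv[4])
    M=R.from_euler('xyz',[180,0,yaw],degrees=True).as_matrix()
    print('at goal-yaw axes d:',(M.T@(g-p)).round(1),' twist', np.radians((y-yaw+180)%360-180).round(4))
E
python3 -m pendant '[{"twist":0.127},{"twist":0.127},{"twist":0.127},{"twist":0.127},{"twist":0.129},{"dy":-20},{"dy":-40},{"dy":-45}]' 70
python3 -m pendant '[{"dy":-45},{"dy":-45},{"dy":-45},{"dy":-45},{"dy":-45},{"dy":-45},{"dy":-45},{"dy":-45}]'
python3 go.py 409.3 197.1 60 -10.5
```

```text
t 0.4 tcp [ 252.1 -516.8  231.2] rot [-179.99   -0.     26.  ] F [-0.1 -0.8 -0.6] grip 85.5 j6 -1.1
at goal-yaw axes d: [  24.5 -730.6  171.2]  twist 0.6371validation failed for argument at $[0]...
validation failed for argument at $[0]...
```

```bash
python3 -m pendant '[{"dx":0,"dy":0,"dz":0,"twist":0.127},{"dx":0,"dy":0,"dz":0,"twist":0.127},{"dx":0,"dy":0,"dz":0,"twist":0.127},{"dx":0,"dy":0,"dz":0,"twist":0.127},{"dx":0,"dy":0,"dz":0,"twist":0.129},{"dx":0,"dy":-20,"dz":0,"twist":0},{"dx":0,"dy":-40,"dz":0,"twist":0},{"dx":0,"dy":-45,"dz":0,"twist":0}]' 70; python3 go.py 409.3 197.1 60 -10.5
```

```text
clock: 1.2
tcp_pos: [271.2, -413.1, 231.0]
tool_rot: [-180.0, -0.0, -10.6]
contact_force: [0.5, 0.0, 0.7]
grip_width: 0.821
t 1.2 tcp [ 271.2 -413.1  231. ] rot [-1.80e+02 -1.00e-02 -1.06e+01] F [0.5 0.  0.7] grip 70.1 j6 42.5
at goal-yaw axes d: [  24.6 -625.1  171. ]  twist -0.0017
```

```bash
python3 -m pendant '[{"dx":3,"dy":-45,"dz":0,"twist":0},{"dx":3,"dy":-45,"dz":0,"twist":0},{"dx":3,"dy":-45,"dz":0,"twist":0},{"dx":3,"dy":-45,"dz":0,"twist":0},{"dx":3,"dy":-45,"dz":0,"twist":0},{"dx":3,"dy":-45,"dz":0,"twist":0},{"dx":3,"dy":-45,"dz":0,"twist":0},{"dx":3,"dy":-45,"dz":0,"twist":0}]'; python3 go.py 409.3 197.1 60 -10.5
```

```text
clock: 2.0
tcp_pos: [360.5, -62.2, 231.7]
tool_rot: [180.0, -0.1, -10.5]
contact_force: [0.2, 0.6, 0.3]
grip_width: 0.818
t 2.0 tcp [360.5 -62.2 231.7] rot [ 1.800e+02 -8.000e-02 -1.052e+01] F [0.2 0.6 0.3] grip 69.9 j6 88.9
at goal-yaw axes d: [   0.7 -263.9  171.7]  twist -0.0003
```

```bash
python3 -m pendant '[{"dx":0,"dy":-45,"dz":0,"twist":0},{"dx":0,"dy":-45,"dz":10,"twist":0},{"dx":0,"dy":-45,"dz":25,"twist":0},{"dx":0,"dy":-45,"dz":30,"twist":0},{"dx":0,"dy":-45,"dz":30,"twist":0},{"dx":0.7,"dy":-39,"dz":25,"twist":0},{"dx":0,"dy":0,"dz":20,"twist":0},{"dx":0,"dy":0,"dz":10,"twist":0}]'; python3 go.py 409.3 197.1 60 -10.5
python3 - <<'E'
from h import *
t=get("top"); s=get("scene")
crop(t,180,150,280,290,4,"t3"); crop(s,200,230,320,370,4,"s4")
E
```

```text
clock: 2.8
tcp_pos: [406.7, 188.1, 84.8]
tool_rot: [179.9, 0.1, -10.4]
contact_force: [0.8, -0.6, 0.7]
grip_width: 0.817
t 2.8 tcp [406.7 188.1  84.8] rot [ 1.7989e+02  1.5000e-01 -1.0360e+01] F [ 0.8 -0.6  0.7] grip 69.7 j6 123.7
at goal-yaw axes d: [ 0.9 -9.3 24.8]  twist 0.0024
```

View pics/s4.png

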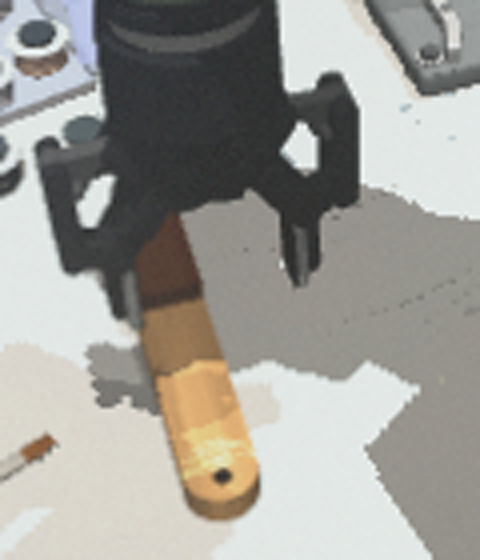

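View pics/t3.png

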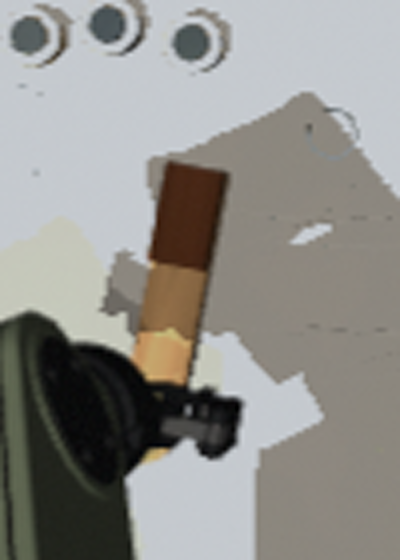

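```bash
python3 -m pendant '[{"dx":1,"dy":-9.5,"dz":10,"twist":0},{"dx":0,"dy":0,"dz":20,"twist":0},{"dx":0,"dy":0,"dz":20,"twist":0},{"dx":0,"dy":0,"dz":15,"twist":0},{"dx":0,"dy":0,"dz":10,"twist":0},{"dx":0,"dy":0,"dz":5,"twist":0},{"dx":0,"dy":0,"dz":2,"twist":0},{"dx":0,"dy":0,"dz":0,"twist":0}]'; python3 go.py 409.3 197.1 2.5 -10.5
```

```text
clock: 3.7
tcp_pos: [410.9, 196.8, 4.9]
tool_rot: [-180.0, -0.0, -10.5]
contact_force: [-0.5, -0.7, -0.4]
grip_width: 0.819
t 3.7 tcp [410.9 196.8   4.9] rot [-1.7997e+02 -5.0000e-02 -1.0510e+01] F [-0.5 -0.7 -0.4] grip 69.9 j6 124.7
at goal-yaw axes d: [-1.6 -0.   2.4]  twist -0.0002
```

```bash
python3 -m pendant '[{"dx":-1.6,"dy":0,"dz":2.4,"twist":0},{"dx":0,"dy":0,"dz":0,"twist":0},{"dx":0,"dy":0,"dz":0,"twist":0},{"dx":0,"dy":0,"dz":0,"twist":0},{"dx":0,"dy":0,"dz":0,"twist":0},{"dx":0,"dy":0,"dz":0,"twist":0},{"dx":0,"dy":0,"dz":0,"twist":0},{"dx":0,"dy":0,"dz":0,"twist":0}]' 30 50; python3 go.py 409.3 197.1 2.5 -10.5
python3 - <<'E'
from h import *
t=get("top"); s=get("scene")
crop(s,200,230,320,370,4,"s5")
E
```

```text
clock: 4.5
tcp_pos: [409.0, 197.2, 2.7]
tool_rot: [-180.0, -0.0, -10.5]
contact_force: [-1.0, 0.5, 5.3]
grip_width: 0.406
t 4.5 tcp [409.  197.2   2.7] rot [-1.7997e+02 -4.0000e-02 -1.0490e+01] F [-1.   0.5  5.3] grip 34.7 j6 124.8
at goal-yaw axes d: [0.3 0.1 0.2]  twist 0.0002
```

View pics/s5.png

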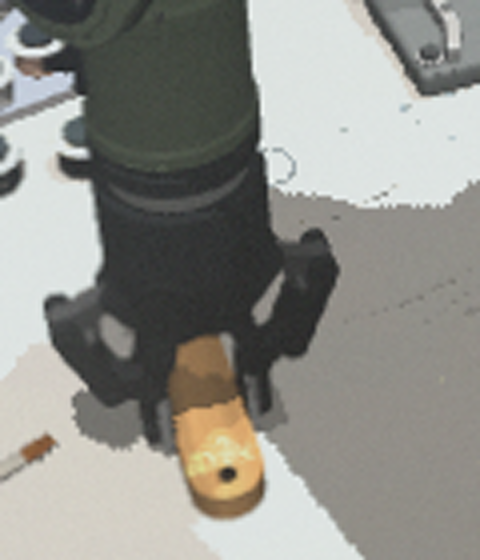

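```bash
python3 -m pendant '[{"dx":0,"dy":0,"dz":-5,"twist":0},{"dx":0,"dy":0,"dz":-15,"twist":0},{"dx":0,"dy":0,"dz":-25,"twist":-0.0436},{"dx":0,"dy":10,"dz":-15,"twist":0},{"dx":3,"dy":25,"dz":0,"twist":0},{"dx":5,"dy":35,"dz":0,"twist":0},{"dx":5,"dy":35,"dz":0,"twist":0},{"dx":5,"dy":35,"dz":0,"twist":0}]' - 60; python3 go.py 400.9 -47.6 35 -8
```

```text
clock: 5.4
tcp_pos: [406.6, 54.6, 62.2]
tool_rot: [180.0, 0.0, -8.0]
contact_force: [0.5, -0.2, -0.8]
grip_width: 0.403
t 5.4 tcp [406.6  54.6  62.2] rot [ 1.7998e+02  2.0000e-02 -7.9600e+00] F [ 0.5 -0.2 -0.8] grip 34.4 j6 104.0
at goal-yaw axes d: [  8.5 102.   27.2]  twist 0.0007
```

```bash
python3 -m pendant '[{"dx":4,"dy":35,"dz":0,"twist":0},{"dx":4,"dy":30,"dz":0,"twist":0},{"dx":0,"dy":22,"dz":5,"twist":0},{"dx":0,"dy":13,"dz":10,"twist":0},{"dx":0,"dy":4,"dz":10,"twist":0},{"dx":0,"dy":0,"dz":0,"twist":0},{"dx":0,"dy":0,"dz":0,"twist":0},{"dx":0,"dy":0,"dz":0,"twist":0}]'; python3 go.py 400.9 -47.6 35 -8
python3 - <<'E'
from h import *
t=get("top"); s=get("scene")
crop(t,280,120,380,240,5,"t6"); crop(s,255,150,375,290,4.2,"s6")
E
```

```text
clock: 6.2
tcp_pos: [400.9, -47.7, 37.3]
tool_rot: [-180.0, -0.0, -7.9]
contact_force: [0.2, -0.4, -2.2]
grip_width: 0.4
t 6.2 tcp [400.9 -47.7  37.3] rot [-1.80e+02 -2.00e-02 -7.94e+00] F [ 0.2 -0.4 -2.2] grip 34.1 j6 89.5
at goal-yaw axes d: [-0.  -0.1  2.3]  twist 0.0011
```

View pics/t6.png

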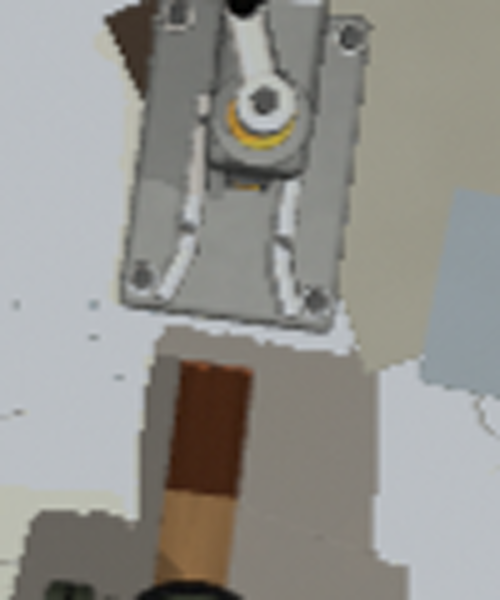

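View pics/s6.png

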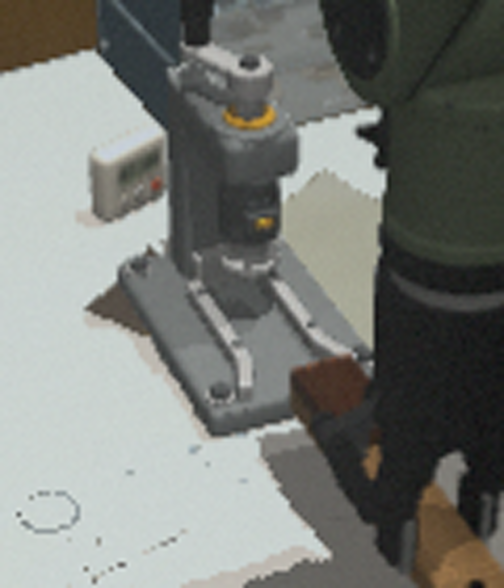

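Run:
```python
from h import *
t=get("top")
crop(t,300,130,352,182,11.5,"t7");crop(t,300,180,352,232,11.5,"t8")
```

```text
(no output)
```

View pics/t7.png

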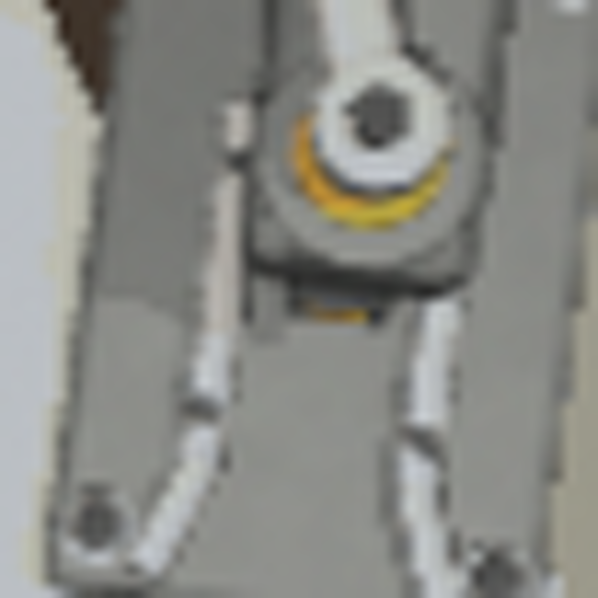

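View pics/t8.png

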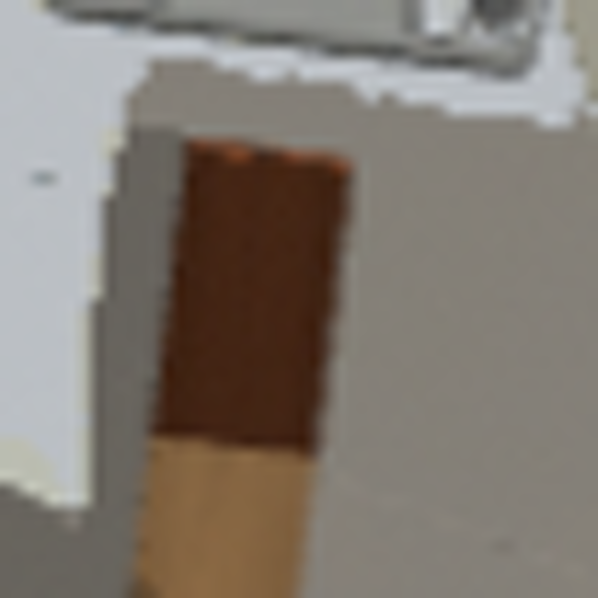

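Run:
```python
from h import *
from fit import pix
t=get("top")
b=atz(t,pix([(103,145),(325,177),(55,488),(280,520)],6.5,300,100),22)
m0=(b[2]+b[3])/2;m1=(b[0]+b[1])/2
print(b.round(1)[:,:2],'yaw',np.degrees(np.arctan2(*(m1-m0)[[1,0]])), m0,m1)
v=b[0]-b[1]; print('cross yaw',np.degrees(np.arctan2(-v[0],v[1])));v=b[2]-b[3]; print(np.degrees(np.arctan2(-v[0],v[1])))
r=atz(t,pix([(222,405),(404,430),(245,190),(429,295)],11.5,300,130),32)
print('rails',r.round(1)[:,:2])
for a,c in((0,2),(1,3)): w=r[c]-r[a]; print(np.degrees(np.arctan2(w[1],w[0])))
k=(r[0]+r[1])/2; print('kink mid',k)
s=atz(t,pix([(187,145),(350,160),(318,455),(150,437)],11.5,300,180),62.6); print('blk',s.round(1)[:,:2])
e=(s[0]+s[1])/2;f=(s[2]+s[3])/2; print('end mid',e,f,np.degrees(np.arctan2(*(e-f)[[1,0]])))
for y in(-7,-7.5,-8,-8.5):
    a=np.radians(y); n=np.array([-np.sin(a),np.cos(a)]); q=lambda p:((p-k)[:2]@n).round(1)
    print(y,'lat: end',q(e),'blk back',q(f),'bolts',q(m0),q(m1))
```

```text
[[ 720.7  -47.5]
 [ 707.4 -135.8]
 [ 583.8  -27.4]
 [ 570.5 -116.2]] yaw -8.2570775606825 [577.12679058 -71.79151721  22.        ] [714.01482404 -91.65660259  22.        ]
cross yaw -8.56826476456832
-8.522473913672806
rails [[ 607.9  -55.1]
 [ 602.1  -95.4]
 [ 655.8  -60.7]
 [ 632.1 -101.3]]
-6.580952052282278
-11.08358348666114
kink mid [604.99140951 -75.24817237  32.        ]
blk [[536.7 -46.3]
 [533.3 -81.1]
 [470.6 -73.6]
 [474.7 -37.9]]
end mid [534.98559612 -63.68770044  62.6       ] [472.65008968 -55.7656706   62.6       ] -7.242720197908663
-7 lat: end 2.9 blk back 3.2 bolts 0.0 -3.0
-7.5 lat: end 2.3 blk back 2.0 bolts -0.2 -2.0
-8 lat: end 1.7 blk back 0.9 bolts -0.5 -1.1
-8.5 lat: end 1.1 blk back -0.3 bolts -0.7 -0.1
```

Run:
```python
from h import *
from fit import pix
t=get("top"); s=get("scene")
P,d=cloud(t,328,135,338,145); print('hub z top cam',P[4:7,4:7,2].round(1))
print(atz(t,pix([(383,117)],11.5,300,130),[195]))
u=pix([(221,148)],5,270,135)
print('scene hub',u,atz(s,u,195))
P,d=cloud(s,310,160,320,170); print(P[2:6,2:6,2].round(0))
print(atz(t,pix([(150,560),(435,590)],11.5,300,130),32).round(1))
```

```text
hub z top cam [[199.5 199.  197.3]
 [198.1 200.8 198.6]
 [198.4 198.9 198.4]]
[[641.21188872 -81.25212406 195.        ]]
scene hub [[313.8 164.2]] [[642.66304559 -83.33636857 195.        ]]
[[ 92.  91.  90.  89.]
 [199. 198. 198. 198.]
 [196. 197. 197. 198.]
 [194. 196. 196. 196.]]
[[ 573.6  -38.9   32. ]
 [ 566.5 -101.8   32. ]]
```

```bash
python3 -m pendant '[{"dx":0,"dy":-0.4,"dz":4,"twist":0.0096},{"dx":0,"dy":0,"dz":5,"twist":0},{"dx":0,"dy":0,"dz":4,"twist":0},{"dx":10,"dy":0,"dz":0,"twist":0},{"dx":15,"dy":0,"dz":0,"twist":0},{"dx":15,"dy":0,"dz":0,"twist":0},{"dx":10,"dy":0,"dz":0,"twist":0},{"dx":0,"dy":0,"dz":0,"twist":0}]'; python3 go.py 542.6 -67.4 24.2 -8.4
python3 - <<'E'
from h import *
t=get("top"); s=get("scene")
crop(t,300,130,352,200,8.5,"t9"); crop(s,255,150,375,290,4.2,"s9")
E
```

```text
clock: 7.5
tcp_pos: [452.3, -55.7, 24.2]
tool_rot: [180.0, -0.1, -8.6]
contact_force: [0.0, 0.7, -1.4]
grip_width: 0.404
t 7.5 tcp [452.3 -55.7  24.2] rot [ 1.7999e+02 -1.3000e-01 -8.5500e+00] F [ 0.   0.7 -1.4] grip 34.5 j6 90.1
at goal-yaw axes d: [91.1 -1.6  0. ]  twist -0.0027
```

View pics/t9.png

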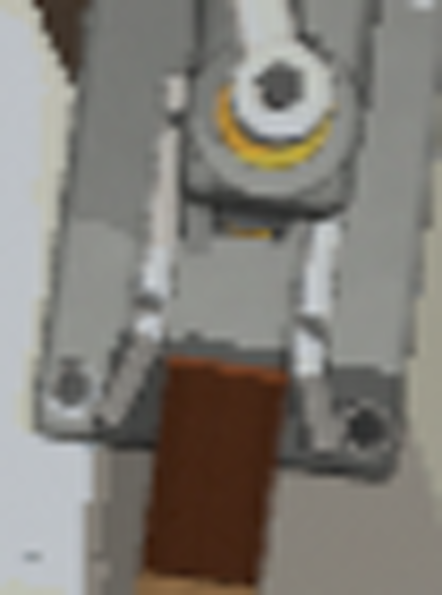

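View pics/s9.png

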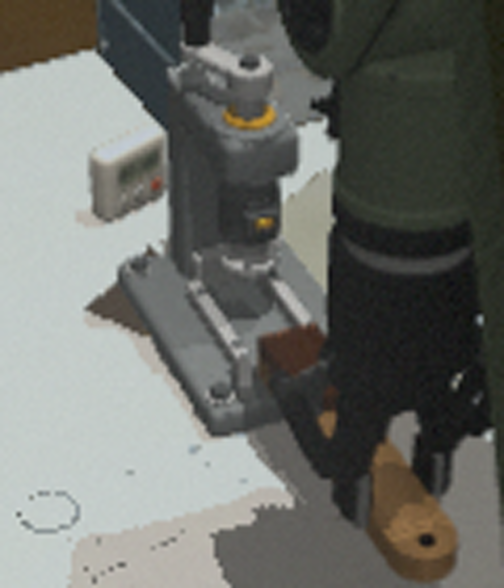

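Run:
```python
from h import *
from fit import pix
t=get("top")
zb=24.2-2.7+28
s=atz(t,pix([(168,362),(288,375),(260,585),(145,570)],8.5,300,130),zb)
r=atz(t,pix([(164,302),(299,322)],8.5,300,130),32)
o=np.array([641.5,-82,0]);a=np.radians(-8.4);M=np.array([[np.cos(a),np.sin(a),0],[-np.sin(a),np.cos(a),0],[0,0,1]])
print('blk',((s-o)@M.T).round(1)); print('rail',((r-o)@M.T).round(1))
b=atz(t,pix([(103,145),(325,177),(55,488),(280,520)],6.5,300,100),22);print('bolt',((b-o)@M.T).round(1))
```

```text
blk [[ -57.5   18.1   49.5]
 [ -56.4  -17.4   49.5]
 [-118.6  -17.6   49.5]
 [-118.9   16.3   49.5]]
rail [[-38.   21.5  32. ]
 [-38.3 -19.3  32. ]]
bolt [[ 73.3  45.7  22. ]
 [ 73.  -43.6  22. ]
 [-65.1  45.6  22. ]
 [-65.3 -44.2  22. ]]
```

```bash
python3 -m pendant '[{"dx":5,"dy":-1.2,"dz":0,"twist":0},{"dx":5,"dy":0,"dz":0,"twist":0},{"dx":5,"dy":0,"dz":0,"twist":0},{"dx":5,"dy":0,"dz":0,"twist":0},{"dx":5,"dy":0,"dz":0,"twist":0},{"dx":5,"dy":0,"dz":0,"twist":0},{"dx":5,"dy":0,"dz":0,"twist":0},{"dx":0,"dy":0,"dz":0,"twist":0}]'; python3 go.py 542.6 -67.4 24.2 -8.4
python3 - <<'E'
from h import *
t=get("top"); s=get("scene")
crop(t,300,130,352,200,8.5,"t10")
E
```

```text
clock: 8.55
tcp_pos: [485.9, -59.5, 24.2]
tool_rot: [180.0, -0.1, -8.5]
contact_force: [0.7, 1.0, -0.9]
grip_width: 0.402
t 8.55 tcp [485.9 -59.5  24.2] rot [ 1.7999e+02 -6.0000e-02 -8.5500e+00] F [ 0.7  1.  -0.9] grip 34.4 j6 90.2
at goal-yaw axes d: [57.2 -0.5  0. ]  twist -0.0026
```

View pics/t10.png

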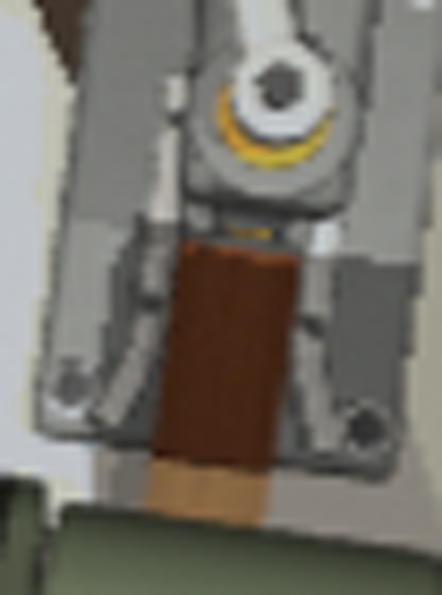

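```bash
python3 -m pendant '[{"dx":5,"dy":0,"dz":0,"twist":0},{"dx":6,"dy":0,"dz":0,"twist":0},{"dx":6,"dy":0,"dz":0,"twist":0},{"dx":6,"dy":0,"dz":0,"twist":0},{"dx":6,"dy":0,"dz":0,"twist":0},{"dx":6,"dy":0,"dz":0,"twist":0},{"dx":6,"dy":0,"dz":0,"twist":0},{"dx":4,"dy":0,"dz":0,"twist":0}]'; python3 go.py 542.6 -67.4 24.2 -8.4
python3 - <<'E'
from h import *
t=get("top"); s=get("scene")
crop(t,300,130,352,200,8.5,"t11"); crop(s,255,150,375,290,4.2,"s11")
E
```

```text
clock: 9.45
tcp_pos: [530.2, -66.1, 24.2]
tool_rot: [180.0, -0.0, -8.5]
contact_force: [0.4, -0.4, -2.5]
grip_width: 0.405
t 9.45 tcp [530.2 -66.1  24.2] rot [ 1.80e+02 -3.00e-02 -8.55e+00] F [ 0.4 -0.4 -2.5] grip 34.6 j6 90.2
at goal-yaw axes d: [12.5 -0.6 -0. ]  twist -0.0026
```

View pics/t11.png

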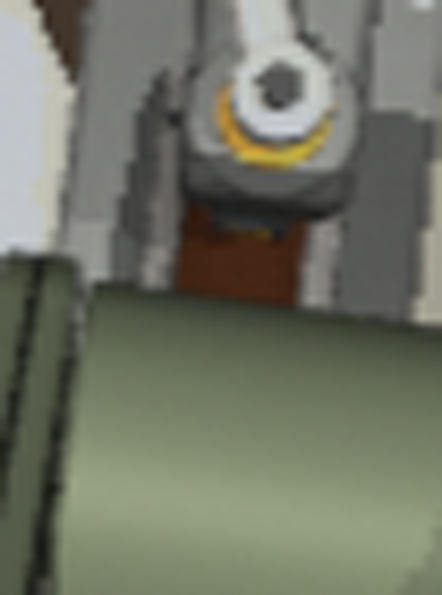

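View pics/s11.png

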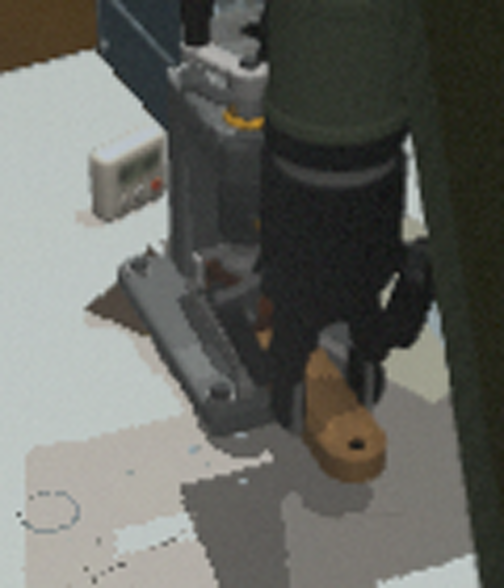

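```bash
python3 -m pendant '[{"dx":1.5,"dy":0,"dz":0.5,"twist":0},{"dx":1.5,"dy":0,"dz":0.4,"twist":0},{"dx":1.5,"dy":0,"dz":0,"twist":0},{"dx":1,"dy":0,"dz":0,"twist":0},{"dx":1,"dy":0,"dz":0,"twist":0},{"dx":1,"dy":0,"dz":0,"twist":0},{"dx":1,"dy":0,"dz":0,"twist":0},{"dx":0,"dy":0,"dz":0,"twist":0}]' - 20; python3 go.py 542.6 -67.4 24.2 -8.4
```

```text
clock: 10.35
tcp_pos: [538.1, -67.3, 23.3]
tool_rot: [180.0, -0.0, -8.5]
contact_force: [-0.3, 0.1, -2.0]
grip_width: 0.399
t 10.35 tcp [538.1 -67.3  23.3] rot [ 1.7999e+02 -2.0000e-02 -8.5500e+00] F [-0.3  0.1 -2. ] grip 34.1 j6 90.2
at goal-yaw axes d: [ 4.5 -0.6 -0.9]  twist -0.0026
```

```bash
python3 -m pendant '[{"dx":0.6,"dy":0,"dz":0.3,"twist":0},{"dx":0.6,"dy":0,"dz":0,"twist":0},{"dx":0.6,"dy":0,"dz":0,"twist":0},{"dx":0.5,"dy":0,"dz":0,"twist":0},{"dx":0.5,"dy":0,"dz":0,"twist":0},{"dx":0.5,"dy":0,"dz":0,"twist":0},{"dx":0,"dy":0,"dz":0,"twist":0},{"dx":0,"dy":0,"dz":0,"twist":0}]'; python3 go.py 542.6 -67.4 24.2 -8.4
```

```text
clock: 11.15
tcp_pos: [540.8, -67.8, 22.9]
tool_rot: [180.0, 0.0, -8.5]
contact_force: [-1.0, -0.2, -0.8]
grip_width: 0.405
t 11.15 tcp [540.8 -67.8  22.9] rot [ 1.7999e+02  3.0000e-02 -8.5500e+00] F [-1.  -0.2 -0.8] grip 34.6 j6 90.2
at goal-yaw axes d: [ 1.7 -0.6 -1.3]  twist -0.0026
```

```bash
python3 -m pendant '[{"dx":0.4,"dy":0,"dz":0,"twist":0},{"dx":0.4,"dy":0,"dz":0,"twist":0},{"dx":0.4,"dy":0,"dz":0,"twist":0},{"dx":0.4,"dy":0,"dz":0,"twist":0},{"dx":0.4,"dy":0,"dz":0,"twist":0},{"dx":0,"dy":0,"dz":0,"twist":0},{"dx":0,"dy":0,"dz":0,"twist":0},{"dx":0,"dy":0,"dz":0,"twist":0}]'; python3 go.py 542.6 -67.4 24.2 -8.4
```

```text
clock: 11.95
tcp_pos: [540.8, -67.8, 22.8]
tool_rot: [180.0, 0.3, -8.5]
contact_force: [-6.8, 0.4, 3.2]
grip_width: 0.404
t 11.95 tcp [540.8 -67.8  22.8] rot [179.99   0.28  -8.55] F [-6.8  0.4  3.2] grip 34.5 j6 90.2
at goal-yaw axes d: [ 1.8 -0.6 -1.4]  twist -0.0026
```

```bash
python3 -m pendant '[{"dx":0.4,"dy":0,"dz":0,"twist":0},{"dx":0.4,"dy":0,"dz":0,"twist":0},{"dx":0.4,"dy":0,"dz":0,"twist":0},{"dx":0,"dy":0,"dz":0,"twist":0},{"dx":0,"dy":0,"dz":0,"twist":0},{"dx":0,"dy":0,"dz":0,"twist":0},{"dx":0,"dy":0,"dz":0,"twist":0},{"dx":0,"dy":0,"dz":0,"twist":0}]'; python3 go.py 542.6 -67.4 24.2 -8.4
python3 - <<'E'
from h import *
s=get("scene")
crop(s,255,150,375,290,4.2,"s12")
t=get("top");crop(t,290,130,352,200,8.5,"t12")
E
```

```text
clock: 12.75
tcp_pos: [540.8, -67.8, 22.8]
tool_rot: [180.0, 0.4, -8.5]
contact_force: [-10.5, 1.6, 6.2]
grip_width: 0.398
t 12.75 tcp [540.8 -67.8  22.8] rot [179.99   0.43  -8.55] F [-10.5   1.6   6.2] grip 34.0 j6 90.2
at goal-yaw axes d: [ 1.8 -0.6 -1.4]  twist -0.0026
```

View pics/s12.png

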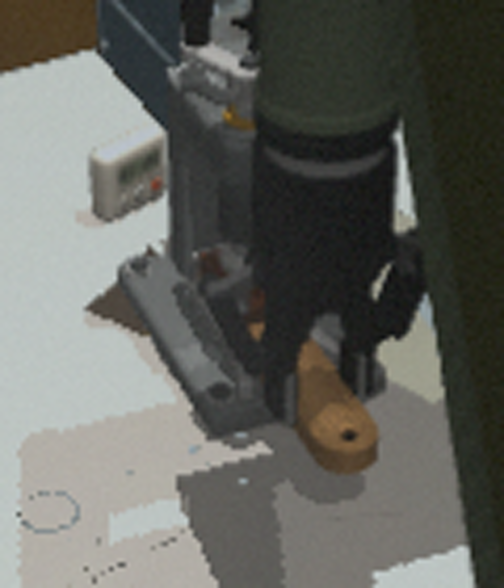

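```bash
python3 -m pendant '[{"dx":0,"dy":0,"dz":0,"twist":0},{"dx":0,"dy":0,"dz":0,"twist":0},{"dx":0,"dy":0,"dz":0,"twist":0},{"dx":-2,"dy":0,"dz":0,"twist":0},{"dx":-2,"dy":0,"dz":0,"twist":0},{"dx":0,"dy":0,"dz":-5,"twist":0},{"dx":0,"dy":0,"dz":-20,"twist":0},{"dx":-5,"dy":0,"dz":-30,"twist":0}]' 62; python3 -m pendant '[{"dx":-20,"dy":0,"dz":-20,"twist":0},{"dx":-40,"dy":0,"dz":-30,"twist":0},{"dx":-45,"dy":0,"dz":-45,"twist":0},{"dx":-20,"dy":0,"dz":-45,"twist":0},{"dx":0,"dy":0,"dz":-45,"twist":0},{"dx":0,"dy":0,"dz":-35,"twist":0},{"dx":0,"dy":0,"dz":0,"twist":0},{"dx":0,"dy":0,"dz":0,"twist":0}]'; python3 go.py
python3 - <<'E'
from h import *
s=get("scene")
crop(s,270,130,370,260,4.5,"s13")
t=get("top");crop(t,290,100,352,200,6,"t13")
E
```

```text
clock: 13.65
tcp_pos: [534.8, -66.8, 77.5]
tool_rot: [180.0, 0.2, -8.5]
contact_force: [0.6, 0.2, 0.2]
grip_width: 0.725
clock: 14.45
tcp_pos: [421.2, -49.7, 288.9]
tool_rot: [180.0, -0.1, -8.6]
contact_force: [0.0, -0.3, -0.6]
grip_width: 0.727
t 14.45 tcp [421.2 -49.7 288.9] rot [ 1.80e+02 -1.10e-01 -8.55e+00] F [ 0.  -0.3 -0.6] grip 62.1 j6 90.3
```

View pics/s13.png

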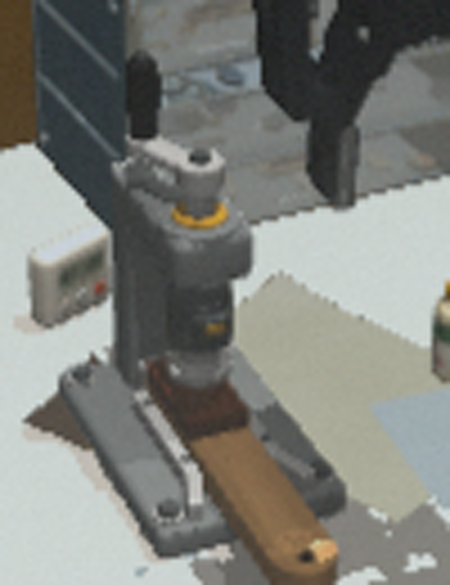

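View pics/t13.png

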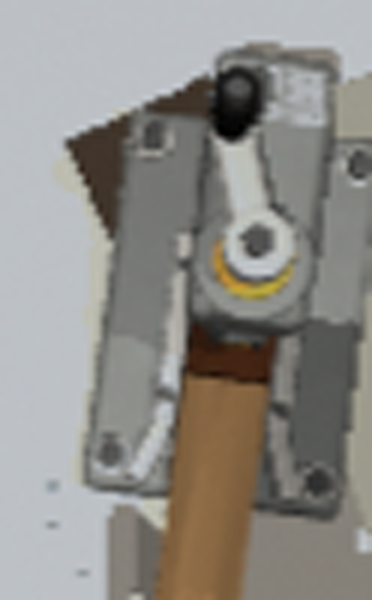

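Run:
```python
from h import *
from fit import pix
t=get("top"); s=get("scene")
o=np.array([641.5,-82,0]);a=np.radians(-8.4);M=np.array([[np.cos(a),np.sin(a),0],[-np.sin(a),np.cos(a),0],[0,0,1]])
print(((atz(t,pix([(187,374),(270,384)],6,290,100),48)-o)@M.T).round(1))
print('bolts',((atz(t,pix([(155,133),(362,162),(110,452),(318,483)],6,290,100),22)-o)@M.T).round(1))
for n,c,b in(("top",t,(318,105,338,128)),("scene",s,(295,138,310,165))):
    P,d=cloud(c,*b); g=c["color"][b[1]:b[3],b[0]:b[2]].max(2); m=(P[...,2]>188)&(P[...,2]<245)&(g<60)
    Q=P[m]; print(n,m.sum(),np.percentile(Q,[2,10,50,90,98],axis=0).round(1).tolist())
    zt=Q[:,2]>np.percentile(Q[:,2],70); print(' top pts',Q[zt].mean(0).round(1))
    # silhouette pixels
    vv,uu=np.nonzero(g<60); print(' px',uu.min()+b[0],uu.max()+b[0],vv.min()+b[1],vv.max()+b[1])
# triangulate knob axis: predicted silhouettes
u=pix([(143,57),(145,133)],4.5,270,130); print(u)
```

```text
[[-31.4  18.   48. ]
 [-30.7 -16.8  48. ]]
bolts [[ 73.6  45.8  22. ]
 [ 73.7 -44.4  22. ]
 [-65.8  45.8  22. ]
 [-66.6 -44.2  22. ]]
top 74 [[676.4, -79.9, 198.7], [676.6, -77.7, 210.7], [680.4, -71.5, 232.7], [688.8, -65.5, 236.8], [691.4, -64.0, 239.0]]
 top pts [683.9 -72.  236.7]
 px 324 333 111 122
scene 121 [[674.6, -81.4, 192.3], [676.3, -77.1, 196.5], [679.5, -70.4, 215.2], [685.6, -66.5, 232.5], [688.3, -65.6, 236.4]]
 top pts [680.3 -70.6 230.7]
 px 295 305 138 160
[[301.38888889 142.27777778]
 [301.83333333 159.16666667]]
```

Run:
```python
from h import *
t=get("top"); s=get("scene")
th=np.linspace(0,2*np.pi,40)
for k in((685,-72),(683,-72),(685,-74)):
    for n,c,u0,v0,sc in(("top",t,310,100,12),("scene",s,280,130,12)):
        im=cv2.resize(c["color"][v0:v0+45,u0:u0+45],None,fx=sc,fy=sc,interpolation=cv2.INTER_CUBIC)
        im=np.clip(im.astype(float)*1.6,0,255).astype(np.uint8)
        for z in(190,213,236):
            q=proj(c,np.c_[k[0]+9*np.cos(th),k[1]+9*np.sin(th),0*th+z]); q=((q-[u0,v0]+.5)*sc-.5).astype(np.int32)
            cv2.polylines(im,[q],True,(0,0,255),1)
        globals().setdefault('L',[]).append(im)
cv2.imwrite("pics/k1.png",cv2.resize(np.vstack([np.hstack(L[0::2]),np.hstack(L[1::2])]),(800,533)))
```

```text
(no output)
```

View pics/k1.png

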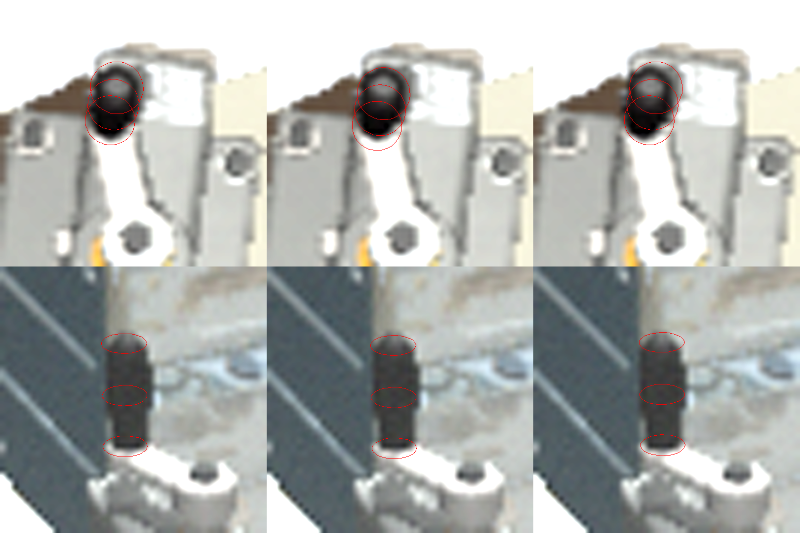

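```bash
python3 -m pendant '[{"dx":20,"dy":-2,"dz":0,"twist":0},{"dx":40,"dy":-2.5,"dz":0,"twist":0},{"dx":45,"dy":-2.5,"dz":0,"twist":0},{"dx":45,"dy":-2.5,"dz":0,"twist":0},{"dx":45,"dy":-2.5,"dz":0,"twist":0},{"dx":40,"dy":-2.5,"dz":0,"twist":0},{"dx":22,"dy":-2,"dz":0,"twist":0},{"dx":7.5,"dy":0,"dz":0,"twist":0}]' 48; python3 go.py 685 -73 202 -8.55
```

```text
clock: 15.65
tcp_pos: [687.2, -72.8, 286.1]
tool_rot: [180.0, 0.1, -8.5]
contact_force: [0.2, 0.2, -0.2]
grip_width: 0.563
t 15.65 tcp [687.2 -72.8 286.1] rot [ 1.80e+02  1.10e-01 -8.54e+00] F [ 0.2  0.2 -0.2] grip 48.0 j6 91.5
at goal-yaw axes d: [-2.1  0.5 84.1]  twist 0.0002
```

```bash
python3 -m pendant '[{"dx":0,"dy":0,"dz":10,"twist":0},{"dx":0,"dy":0,"dz":20,"twist":0},{"dx":0,"dy":0,"dz":0,"twist":0},{"dx":0,"dy":0,"dz":0,"twist":0},{"dx":0,"dy":0,"dz":0,"twist":0},{"dx":0,"dy":0,"dz":0,"twist":0},{"dx":0,"dy":0,"dz":0,"twist":0},{"dx":0,"dy":0,"dz":0,"twist":0}]'; python3 go.py 685 -73 202 -8.55
python3 - <<'E'
from h import *
s=get("scene")
crop(s,260,90,360,210,4.5,"s14")
t=get("top");crop(t,290,80,370,170,6,"t14")
E
```

```text
clock: 16.45
tcp_pos: [685.4, -72.7, 258.8]
tool_rot: [180.0, -0.0, -8.6]
contact_force: [-0.4, 0.3, 0.1]
grip_width: 0.56
t 16.45 tcp [685.4 -72.7 258.8] rot [ 1.80e+02 -5.00e-02 -8.55e+00] F [-0.4  0.3  0.1] grip 47.8 j6 91.5
at goal-yaw axes d: [-0.3  0.3 56.8]  twist -0.0
```

View pics/s14.png

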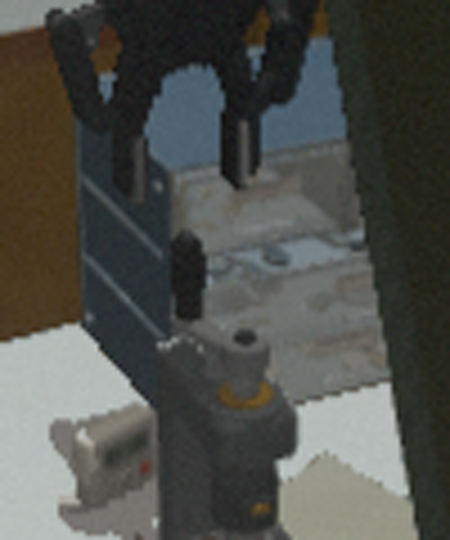

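View pics/t14.png

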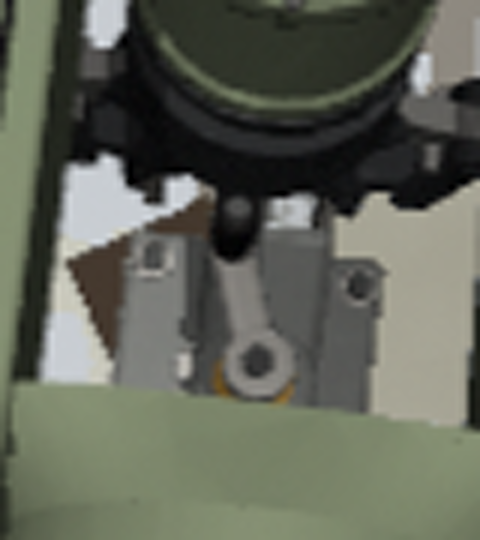

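```bash
python3 -m pendant '[{"dx":0,"dy":0,"dz":8,"twist":0},{"dx":0,"dy":0,"dz":12,"twist":0},{"dx":0,"dy":0,"dz":12,"twist":0},{"dx":0,"dy":0,"dz":12,"twist":0},{"dx":0,"dy":0,"dz":8,"twist":0},{"dx":0,"dy":0,"dz":4,"twist":0},{"dx":0,"dy":0,"dz":0,"twist":0},{"dx":0,"dy":0,"dz":0,"twist":0}]'; python3 go.py 685 -73 202 -8.55;  python3 -m pendant '[{"dx":0,"dy":0,"dz":0,"twist":0},{"dx":0,"dy":0,"dz":0,"twist":0},{"dx":0,"dy":0,"dz":0,"twist":0},{"dx":0,"dy":0,"dz":0,"twist":0},{"dx":0,"dy":0,"dz":0,"twist":0},{"dx":0,"dy":0,"dz":0,"twist":0},{"dx":0,"dy":0,"dz":0,"twist":0},{"dx":0,"dy":0,"dz":0,"twist":0}]' 12 30; python3 go.py 685 -73 202 -8.55;python3 - <<'E'
from h import *
s=get("scene")
crop(s,260,90,360,210,4.5,"s15")
E
```

```text
clock: 17.35
tcp_pos: [685.6, -72.8, 202.7]
tool_rot: [180.0, -0.1, -8.5]
contact_force: [0.5, -0.3, 0.6]
grip_width: 0.562
t 17.35 tcp [685.6 -72.8 202.7] rot [ 1.80e+02 -5.00e-02 -8.55e+00] F [ 0.5 -0.3  0.6] grip 48.0 j6 91.5
at goal-yaw axes d: [-0.6  0.3  0.7]  twist 0.0
clock: 18.15
tcp_pos: [685.5, -72.9, 202.9]
tool_rot: [180.0, -0.1, -8.6]
contact_force: [-0.7, -0.4, 5.1]
grip_width: 0.2
t 18.15 tcp [685.5 -72.9 202.9] rot [ 1.7998e+02 -7.0000e-02 -8.5500e+00] F [-0.7 -0.4  5.1] grip 17.0 j6 91.5
at goal-yaw axes d: [-0.5  0.2  0.9]  twist -0.0
```

View pics/s15.png

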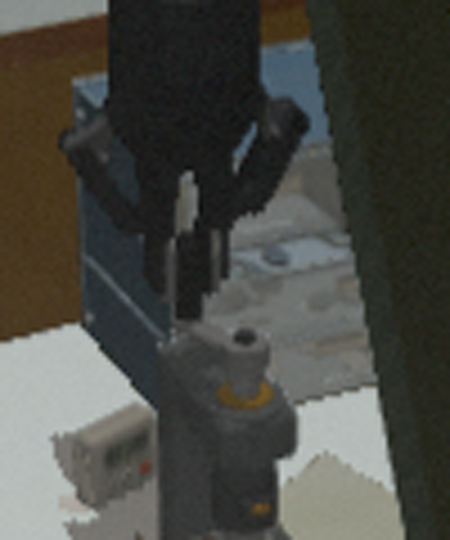

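Run:
```python
import numpy as np
def tab(a,step,n):
    for k in range(n):
        t0,t1=np.radians(a+step*k),np.radians(a+step*(k+1))
        print(f"{a+step*k:.0f}->{a+step*(k+1):.0f}: {45*(np.cos(t1)-np.cos(t0)):.1f} {45*(np.sin(t1)-np.sin(t0)):.1f}")
tab(-20,10,8); print(); tab(60,15,24)
```

```text
-20->-10: 2.0 7.6
-10->0: 0.7 7.8
0->10: -0.7 7.8
10->20: -2.0 7.6
20->30: -3.3 7.1
30->40: -4.5 6.4
40->50: -5.5 5.5
50->60: -6.4 4.5

60->75: -10.9 4.5
75->90: -11.6 1.5
90->105: -11.6 -1.5
105->120: -10.9 -4.5
120->135: -9.3 -7.2
135->150: -7.2 -9.3
150->165: -4.5 -10.9
165->180: -1.5 -11.6
180->195: 1.5 -11.6
195->210: 4.5 -10.9
210->225: 7.2 -9.3
225->240: 9.3 -7.2
240->255: 10.9 -4.5
255->270: 11.6 -1.5
270->285: 11.6 1.5
285->300: 10.9 4.5
300->315: 9.3 7.2
315->330: 7.2 9.3
330->345: 4.5 10.9
345->360: 1.5 11.6
360->375: -1.5 11.6
375->390: -4.5 10.9
390->405: -7.2 9.3
405->420: -9.3 7.2
```

```bash
python3 -m pendant '[{"dx":2.0,"dy":7.6,"dz":0.22,"twist":0},{"dx":0.7,"dy":7.8,"dz":0.22,"twist":0},{"dx":-0.7,"dy":7.8,"dz":0.22,"twist":0},{"dx":-2.0,"dy":7.6,"dz":0.22,"twist":0},{"dx":-3.3,"dy":7.1,"dz":0.22,"twist":0},{"dx":-4.5,"dy":6.4,"dz":0.22,"twist":0},{"dx":-5.5,"dy":5.5,"dz":0.22,"twist":0},{"dx":-6.4,"dy":4.5,"dz":0.22,"twist":0}]'
cat > ck.py <<'E'
from h import *
import sys
o=observe(); p=o["tcp_pos"]; M=R.from_euler('xyz',[180,0,-8.55],degrees=True).as_matrix()
q=M.T@(p-[641.5,-82,0]); f=M.T@o["contact_force"]
print('theta',np.degrees(np.arctan2(q[1],q[0])).round(1),'r',np.hypot(q[0],q[1]).round(1),'z',p[2].round(1),'Ftool',f.round(1),'yaw',o["tool_rot"][2].round(2),'grip',round(o["grip_width"]*85.4,1),'t',round(o["clock"],2))
if len(sys.argv)>1:
    s=get("scene");t=get("top")
    a=cv2.resize(s["color"][120:240,270:360],None,fx=4.4,fy=4.4,interpolation=cv2.INTER_CUBIC); b=cv2.resize(t["color"][110:200,300:360],(352,528),interpolation=cv2.INTER_CUBIC)
    im=np.hstack([a,b]); im=np.clip(im.astype(float)*1.5,0,255).astype(np.uint8); cv2.imwrite(f"pics/{sys.argv[1]}.png",im)
E
python3 ck.py c1
```

```text
clock: 19.0
tcp_pos: [658.6, -123.9, 201.2]
tool_rot: [-180.0, -0.2, -8.6]
contact_force: [2.0, 0.1, 5.0]
grip_width: 0.204
theta 59.2 r 45.2 z 201.2 Ftool [ 1.9 -0.4 -5. ] yaw -8.55 grip 17.4 t 19.0
```

View pics/c1.png

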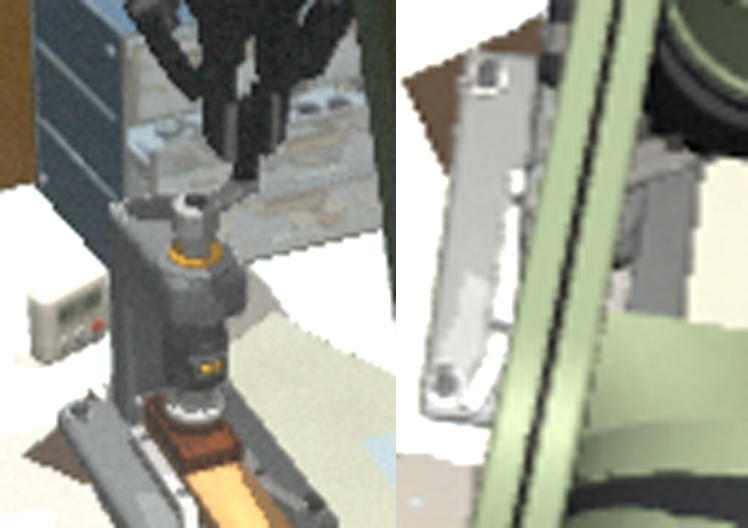

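The crank is following: the arm now points right at (235,190), the tab is flush at (210,367), and r is about 45. I'll carry on.

```bash
python3 -m pendant '[{"dx":-10.9,"dy":4.5,"dz":0.33,"twist":0},{"dx":-11.6,"dy":1.5,"dz":0.33,"twist":0},{"dx":-11.6,"dy":-1.5,"dz":0.33,"twist":0},{"dx":-10.9,"dy":-4.5,"dz":0.33,"twist":0},{"dx":-9.3,"dy":-7.2,"dz":0.33,"twist":0},{"dx":-7.2,"dy":-9.3,"dz":0.33,"twist":0},{"dx":-4.5,"dy":-10.9,"dz":0.33,"twist":0},{"dx":-1.5,"dy":-11.6,"dz":0.33,"twist":0}]'; python3 ck.py c2
```

```text
clock: 19.9
tcp_pos: [596.8, -75.2, 198.4]
tool_rot: [179.9, -0.1, -8.6]
contact_force: [2.2, -1.4, 4.2]
grip_width: 0.198
theta -179.9 r 45.2 z 198.4 Ftool [ 2.4  1.1 -4.2] yaw -8.56 grip 16.9 t 19.9
```

View pics/c2.png

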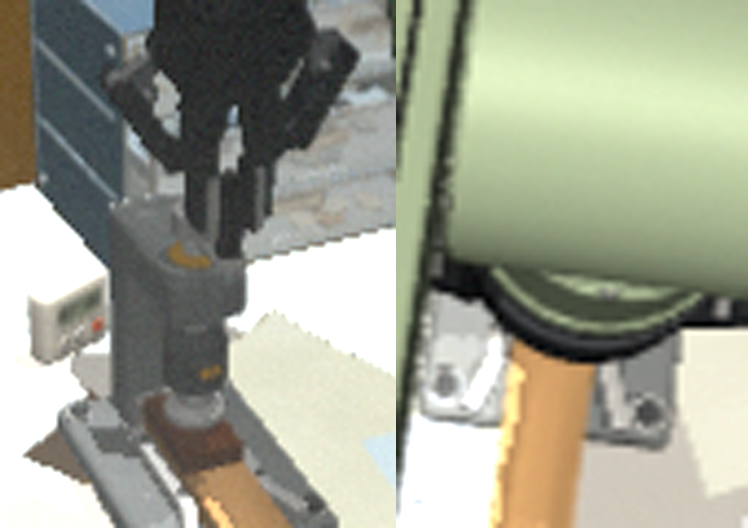

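The tab is still flush at (210,374) and stays visible with the crank at 180°. On to 300°.

```bash
python3 -m pendant '[{"dx":1.5,"dy":-11.6,"dz":0.33,"twist":0},{"dx":4.5,"dy":-10.9,"dz":0.33,"twist":0},{"dx":7.2,"dy":-9.3,"dz":0.33,"twist":0},{"dx":9.3,"dy":-7.2,"dz":0.33,"twist":0},{"dx":10.9,"dy":-4.5,"dz":0.33,"twist":0},{"dx":11.6,"dy":-1.5,"dz":0.33,"twist":0},{"dx":11.6,"dy":1.5,"dz":0.33,"twist":0},{"dx":10.9,"dy":4.5,"dz":0.33,"twist":0}]'; python3 ck.py c3
```

```text
clock: 20.8
tcp_pos: [669.0, -46.4, 195.7]
tool_rot: [180.0, 0.1, -8.5]
contact_force: [-4.1, -0.5, 7.3]
grip_width: 0.197
theta -60.9 r 45.0 z 195.7 Ftool [-3.9  1.1 -7.3] yaw -8.5 grip 16.8 t 20.8
```

View pics/c3.png

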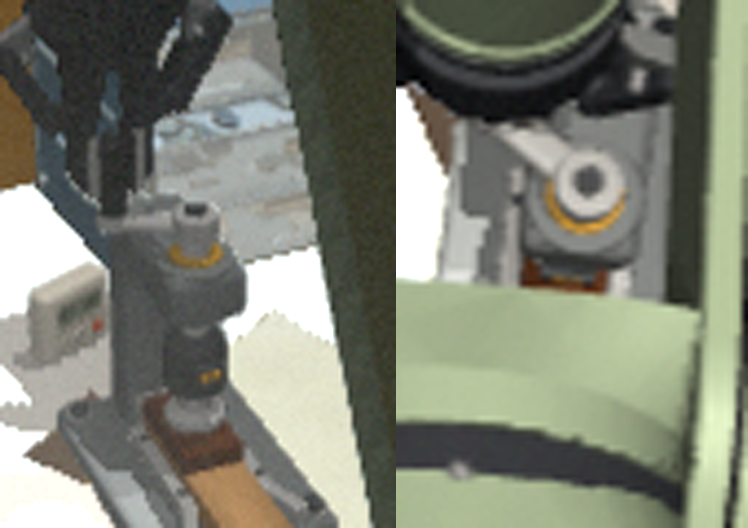

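The tab is still flush at (210,378) after about 0.89 turn. I'll continue in 60° steps, with a picture after each.

```bash
python3 - <<'E'
import numpy as np
for k in range(48):
    t0,t1=np.radians(-60+7.5*k),np.radians(-60+7.5*(k+1))
    if k%8==0: print('from',-60+7.5*k)
    print(f"{45*(np.cos(t1)-np.cos(t0)):.1f} {45*(np.sin(t1)-np.sin(t0)):.1f}")
E
python3 -m pendant '[{"dx":4.9,"dy":3.2,"dz":0.17,"twist":0},{"dx":4.4,"dy":3.8,"dz":0.17,"twist":0},{"dx":3.9,"dy":4.4,"dz":0.17,"twist":0},{"dx":3.3,"dy":4.9,"dz":0.17,"twist":0},{"dx":2.6,"dy":5.3,"dz":0.17,"twist":0},{"dx":1.9,"dy":5.6,"dz":0.17,"twist":0},{"dx":1.1,"dy":5.8,"dz":0.17,"twist":0},{"dx":0.4,"dy":5.9,"dz":0.17,"twist":0}]'; python3 ck.py c4
```

```text
from -60.0
4.9 3.3
4.4 3.9
3.9 4.4
3.3 4.9
2.6 5.3
1.9 5.6
1.1 5.8
0.4 5.9
from 0.0
-0.4 5.9
-1.1 5.8
-1.9 5.6
-2.6 5.3
-3.3 4.9
-3.9 4.4
-4.4 3.9
-4.9 3.3
from 60.0
-5.3 2.6
-5.6 1.9
-5.8 1.1
-5.9 0.4
-5.9 -0.4
-5.8 -1.1
-5.6 -1.9
-5.3 -2.6
from 120.0
-4.9 -3.3
-4.4 -3.9
-3.9 -4.4
-3.3 -4.9
-2.6 -5.3
-1.9 -5.6
-1.1 -5.8
-0.4 -5.9
from 180.0
0.4 -5.9
1.1 -5.8
1.9 -5.6
2.6 -5.3
3.3 -4.9
3.9 -4.4
4.4 -3.9
4.9 -3.3
from 240.0
5.3 -2.6
5.6 -1.9
5.8 -1.1
5.9 -0.4
5.9 0.4
5.8 1.1
5.6 1.9
5.3 2.6
clock: 21.7
tcp_pos: [686.2, -87.5, 194.5]
tool_rot: [-179.9, -0.0, -8.5]
contact_force: [0.5, 2.6, 6.2]
grip_width: 0.201
theta -1.5 r 45.0 z 194.5 Ftool [ 0.1 -2.7 -6.2] yaw -8.53 grip 17.1 t 21.7
```

View pics/c4.png

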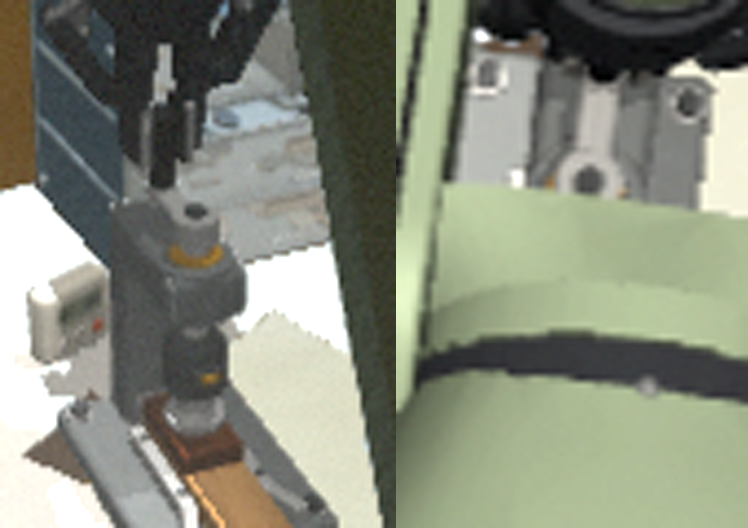

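```bash
python3 -m pendant '[{"dx":-0.4,"dy":5.9,"dz":0.17,"twist":0},{"dx":-1.1,"dy":5.8,"dz":0.17,"twist":0},{"dx":-1.9,"dy":5.6,"dz":0.17,"twist":0},{"dx":-2.6,"dy":5.3,"dz":0.17,"twist":0},{"dx":-3.3,"dy":4.9,"dz":0.17,"twist":0},{"dx":-3.9,"dy":4.4,"dz":0.17,"twist":0},{"dx":-4.4,"dy":3.9,"dz":0.17,"twist":0},{"dx":-4.9,"dy":3.3,"dz":0.17,"twist":0}]'; python3 ck.py c5
```

```text
clock: 22.6
tcp_pos: [658.8, -123.8, 193.2]
tool_rot: [-180.0, -0.2, -8.5]
contact_force: [2.2, -1.1, 5.7]
grip_width: 0.203
theta 58.9 r 45.2 z 193.2 Ftool [ 2.3  0.8 -5.7] yaw -8.54 grip 17.3 t 22.6
```

View pics/c5.png

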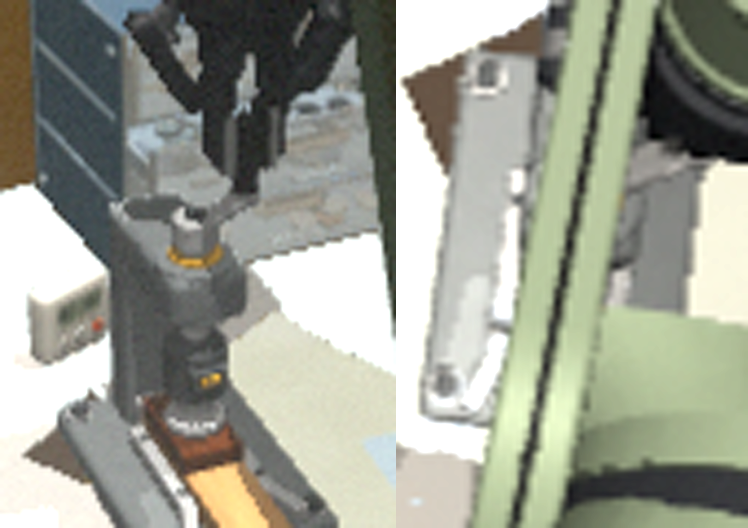

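The tab is still flush at (210,380). Next 60°.

```bash
python3 -m pendant '[{"dx":-5.3,"dy":2.6,"dz":0.17,"twist":0},{"dx":-5.6,"dy":1.9,"dz":0.17,"twist":0},{"dx":-5.8,"dy":1.1,"dz":0.17,"twist":0},{"dx":-5.9,"dy":0.4,"dz":0.17,"twist":0},{"dx":-5.9,"dy":-0.4,"dz":0.17,"twist":0},{"dx":-5.8,"dy":-1.1,"dz":0.17,"twist":0},{"dx":-5.6,"dy":-1.9,"dz":0.17,"twist":0},{"dx":-5.3,"dy":-2.6,"dz":0.17,"twist":0}]'; python3 ck.py c6
```

```text
clock: 23.5
tcp_pos: [613.5, -117.6, 191.8]
tool_rot: [179.9, -0.1, -8.6]
contact_force: [0.8, -1.9, 6.5]
grip_width: 0.196
theta 119.7 r 45.3 z 191.8 Ftool [ 1.1  1.8 -6.5] yaw -8.56 grip 16.7 t 23.5
```

View pics/c6.png

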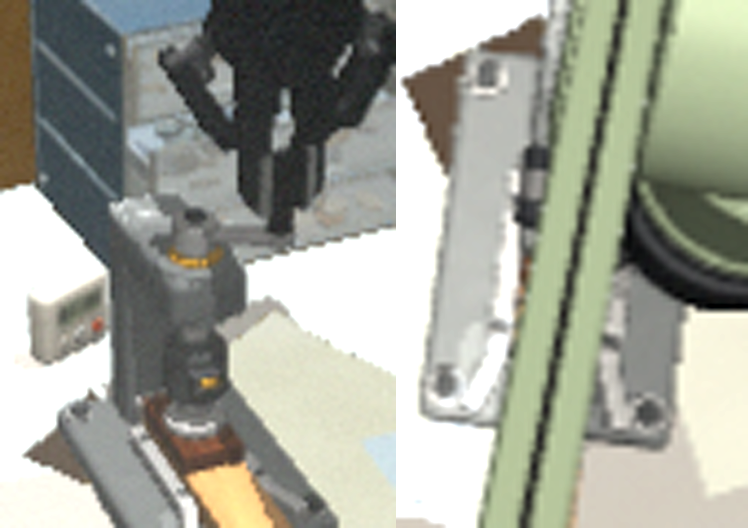

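Still flush at (210,382). Next 60°.

```bash
python3 -m pendant '[{"dx":-4.9,"dy":-3.3,"dz":0.17,"twist":0},{"dx":-4.4,"dy":-3.9,"dz":0.17,"twist":0},{"dx":-3.9,"dy":-4.4,"dz":0.17,"twist":0},{"dx":-3.3,"dy":-4.9,"dz":0.17,"twist":0},{"dx":-2.6,"dy":-5.3,"dz":0.17,"twist":0},{"dx":-1.9,"dy":-5.6,"dz":0.17,"twist":0},{"dx":-1.1,"dy":-5.8,"dz":0.17,"twist":0},{"dx":-0.4,"dy":-5.9,"dz":0.17,"twist":0}]'; python3 ck.py c7
```

```text
clock: 24.4
tcp_pos: [596.8, -75.3, 190.5]
tool_rot: [179.9, -0.1, -8.5]
contact_force: [0.2, -2.2, 5.6]
grip_width: 0.194
theta 179.9 r 45.2 z 190.5 Ftool [ 0.5  2.1 -5.6] yaw -8.53 grip 16.6 t 24.4
```

View pics/c7.png

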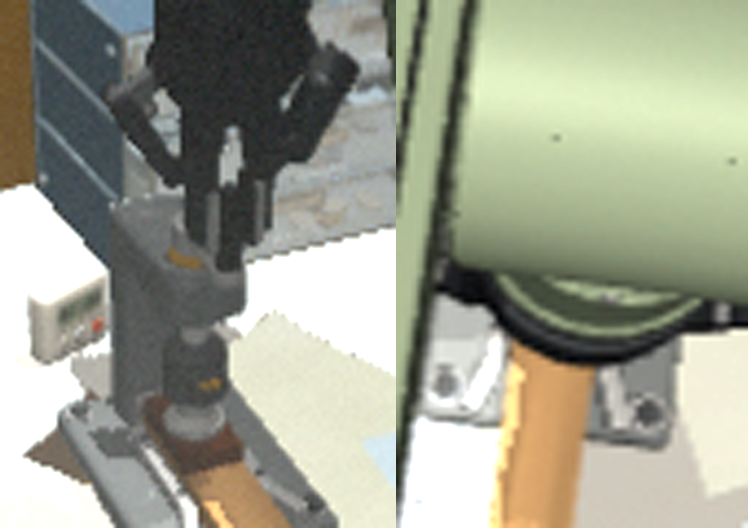

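```bash
python3 -m pendant '[{"dx":0.4,"dy":-5.9,"dz":0.17,"twist":0},{"dx":1.1,"dy":-5.8,"dz":0.17,"twist":0},{"dx":1.9,"dy":-5.6,"dz":0.17,"twist":0},{"dx":2.6,"dy":-5.3,"dz":0.17,"twist":0},{"dx":3.3,"dy":-4.9,"dz":0.17,"twist":0},{"dx":3.9,"dy":-4.4,"dz":0.17,"twist":0},{"dx":4.4,"dy":-3.9,"dz":0.17,"twist":0},{"dx":4.9,"dy":-3.3,"dz":0.17,"twist":0}]'; python3 ck.py c8
```

```text
clock: 25.3
tcp_pos: [624.6, -40.3, 189.1]
tool_rot: [179.9, 0.0, -8.5]
contact_force: [-1.8, -2.6, 7.6]
grip_width: 0.199
theta -120.6 r 45.0 z 189.1 Ftool [-1.4  2.8 -7.6] yaw -8.52 grip 17.0 t 25.3
```

View pics/c8.png

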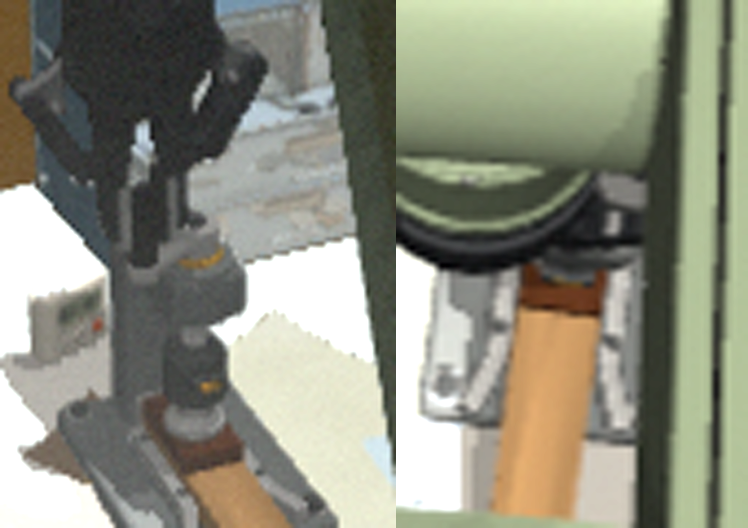

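Still flush at (210,387). Next 60°.

```bash
python3 -m pendant '[{"dx":5.3,"dy":-2.6,"dz":0.17,"twist":0},{"dx":5.6,"dy":-1.9,"dz":0.17,"twist":0},{"dx":5.8,"dy":-1.1,"dz":0.17,"twist":0},{"dx":5.9,"dy":-0.4,"dz":0.17,"twist":0},{"dx":5.9,"dy":0.4,"dz":0.17,"twist":0},{"dx":5.8,"dy":1.1,"dz":0.17,"twist":0},{"dx":5.6,"dy":1.9,"dz":0.17,"twist":0},{"dx":5.3,"dy":2.6,"dz":0.17,"twist":0}]'; python3 ck.py c9
```

```text
clock: 26.2
tcp_pos: [668.6, -46.2, 187.8]
tool_rot: [180.0, 0.1, -8.5]
contact_force: [-2.9, 0.5, 8.6]
grip_width: 0.2
theta -61.4 r 44.9 z 187.8 Ftool [-2.9 -0.1 -8.6] yaw -8.54 grip 17.1 t 26.2
```

View pics/c9.png

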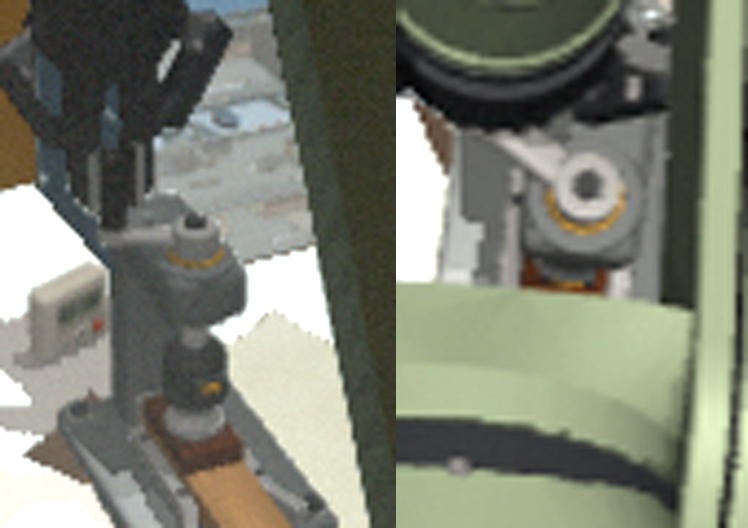

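```bash
python3 -m pendant '[{"dx":4.9,"dy":3.3,"dz":0.17,"twist":0},{"dx":4.4,"dy":3.9,"dz":0.17,"twist":0},{"dx":3.9,"dy":4.4,"dz":0.17,"twist":0},{"dx":3.3,"dy":4.9,"dz":0.17,"twist":0},{"dx":2.6,"dy":5.3,"dz":0.17,"twist":0},{"dx":1.9,"dy":5.6,"dz":0.17,"twist":0},{"dx":1.1,"dy":5.8,"dz":0.17,"twist":0},{"dx":0.4,"dy":5.9,"dz":0.17,"twist":0}]'; python3 ck.py c10
```

```text
clock: 27.1
tcp_pos: [686.3, -87.0, 186.6]
tool_rot: [-179.9, -0.1, -8.5]
contact_force: [0.8, 2.5, 7.1]
grip_width: 0.198
theta -2.1 r 45.1 z 186.6 Ftool [ 0.4 -2.6 -7.1] yaw -8.53 grip 16.9 t 27.1
```

View pics/c10.png

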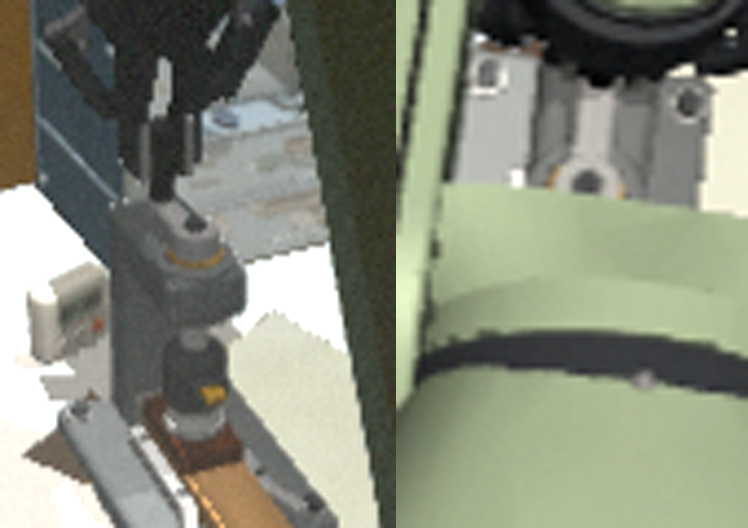

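Run:
```python
import cv2,numpy as np
a=[cv2.resize(cv2.imread(f"pics/{n}.png")[320:450,140:280],None,fx=2,fy=2,interpolation=cv2.INTER_NEAREST) for n in("c4","c9","c10")]
cv2.imwrite("pics/cmp.png",np.hstack(a)[:,:800])
```

```text
(no output)
```

View pics/cmp.png

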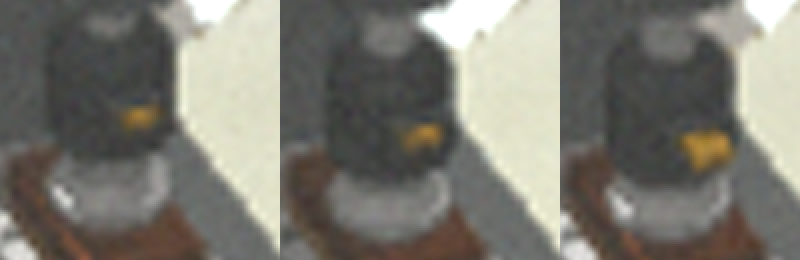

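The brass tab has popped out: in c10 it is clearly larger and further forward than in c4 and c9, at about (212,395). The foot is also shorter. I'll stop here and let go.

```bash
python3 -m pendant '[{"dx":0,"dy":0,"dz":0,"twist":0},{"dx":0,"dy":0,"dz":0,"twist":0},{"dx":0,"dy":0,"dz":0,"twist":0},{"dx":0,"dy":0,"dz":0,"twist":0},{"dx":0,"dy":0,"dz":0,"twist":0},{"dx":0,"dy":0,"dz":-5,"twist":0},{"dx":0,"dy":0,"dz":-10,"twist":0},{"dx":0,"dy":0,"dz":-20,"twist":0}]' 48; python3 ck.py;  python3 -m pendant '[{"dx":0,"dy":0,"dz":-25,"twist":0},{"dx":0,"dy":0,"dz":-30,"twist":0},{"dx":0,"dy":0,"dz":-25,"twist":0},{"dx":-30,"dy":0,"dz":0,"twist":0},{"dx":-45,"dy":0,"dz":0,"twist":0},{"dx":-45,"dy":0,"dz":0,"twist":0},{"dx":-45,"dy":0,"dz":0,"twist":0},{"dx":-40,"dy":0,"dz":0,"twist":0}]'; python3 -m pendant '[{"dx":-40,"dy":0,"dz":0,"twist":0},{"dx":-30,"dy":0,"dz":0,"twist":0},{"dx":-10,"dy":0,"dz":0,"twist":0},{"dx":0,"dy":0,"dz":0,"twist":0},{"dx":0,"dy":0,"dz":0,"twist":0},{"dx":0,"dy":0,"dz":0,"twist":0},{"dx":0,"dy":0,"dz":0,"twist":0},{"dx":0,"dy":0,"dz":0,"twist":0}]'; python3 ck.py c11
python3 - <<'E'
from h import *
s=get("scene","s_end");t=get("top","t_end")
crop(s,270,135,350,255,5,"s20");crop(t,280,100,370,200,6,"t20")
E
```

```text
clock: 28.0
tcp_pos: [685.1, -88.1, 220.4]
tool_rot: [180.0, 0.2, -8.5]
contact_force: [-0.7, -0.3, -0.5]
grip_width: 0.563
theta -0.6 r 44.1 z 220.4 Ftool [-0.7  0.4  0.5] yaw -8.55 grip 48.1 t 28.0
clock: 28.8
tcp_pos: [481.0, -57.4, 301.9]
tool_rot: [180.0, -0.1, -8.5]
contact_force: [0.0, 1.2, 1.9]
grip_width: 0.56
clock: 29.6
tcp_pos: [404.6, -45.9, 300.4]
tool_rot: [180.0, 0.0, -8.5]
contact_force: [-0.2, 0.5, -0.8]
grip_width: 0.565
theta -179.9 r 239.6 z 300.4 Ftool [-0.3 -0.5  0.8] yaw -8.55 grip 48.2 t 29.6
```

View pics/s20.png

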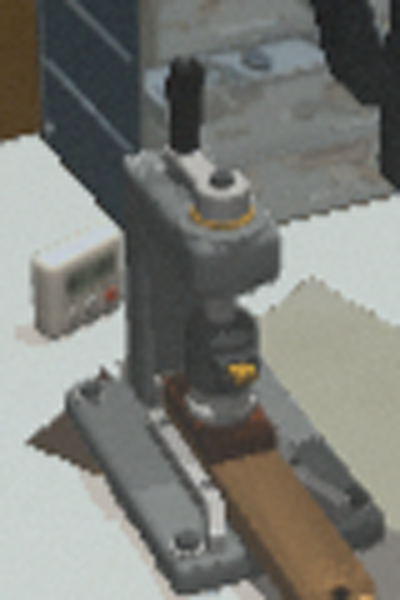

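View pics/t_end.png

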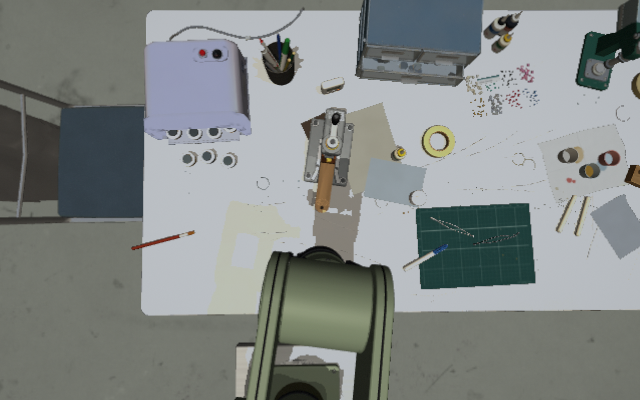

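View pics/t20.png

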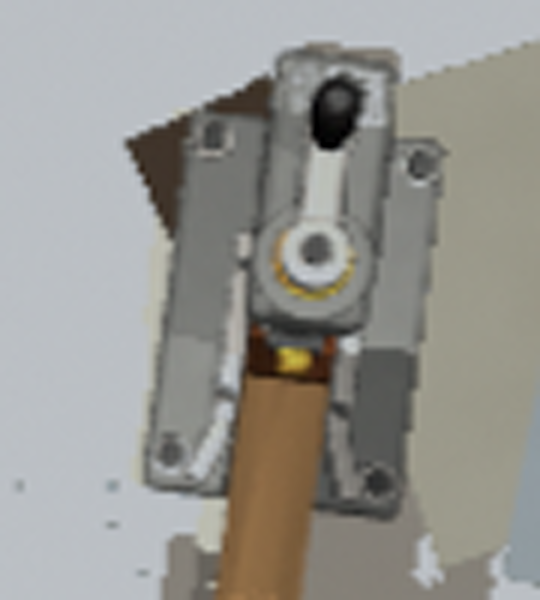

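Run:
```python
from h import *
t=get("top");s=get("scene")
crop(t,300,180,350,225,12,"t21"); crop(s,295,215,355,275,9,"s21")
o=np.array([642.2,-81.3,0]);a=np.radians(-8.4);M=np.array([[np.cos(a),np.sin(a),0],[-np.sin(a),np.cos(a),0],[0,0,1]])
for c,n in((t,'top'),(s,'scene')):
    hsv=cv2.cvtColor(c["color"],cv2.COLOR_BGR2HSV); P,d=cloud(c,290,150,370,290); h=hsv[150:290,290:370]
    Q=(P-o)@M.T; m=(Q[...,2]>28)&(Q[...,2]<42)&(h[...,1]>90)&(abs(Q[...,1])<25)&(Q[...,0]<-35)
    print(n,m.sum(),np.percentile(Q[m][:,0],[0,1,3]).round(1),np.percentile(Q[m][:,1],[2,50,98]).round(1), np.median(Q[m][:,2]).round(1))
for x in(-155,-158): print(x,proj(t,(M.T@np.array([x,0,36])+o)),proj(s,(M.T@np.array([x,0,36])+o)))
```

```text
top 636 [-155.8 -152.9 -149.7] [-16.6   0.   16.7] 36.7
scene 472 [-157.6 -155.7 -153.8] [-18.3  -1.4  15.1] 36.3
-155 [[320.70630501 211.62728896]] [[339.00232372 256.88387024]]
-158 [[320.54292201 212.81101958]] [[339.56985771 257.68807089]]
```

View pics/t21.png

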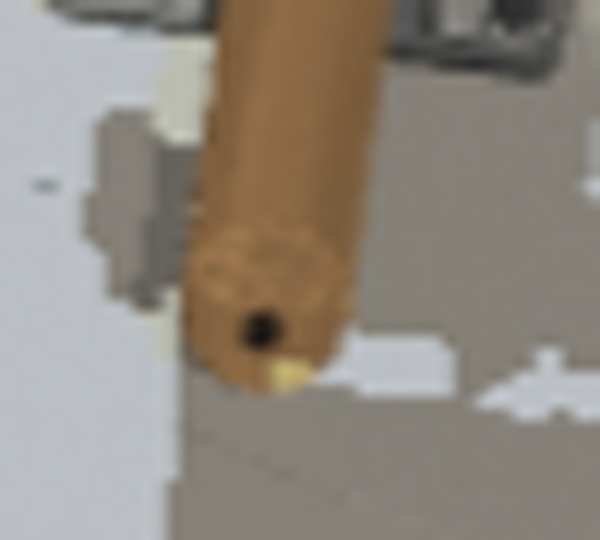

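View pics/s21.png

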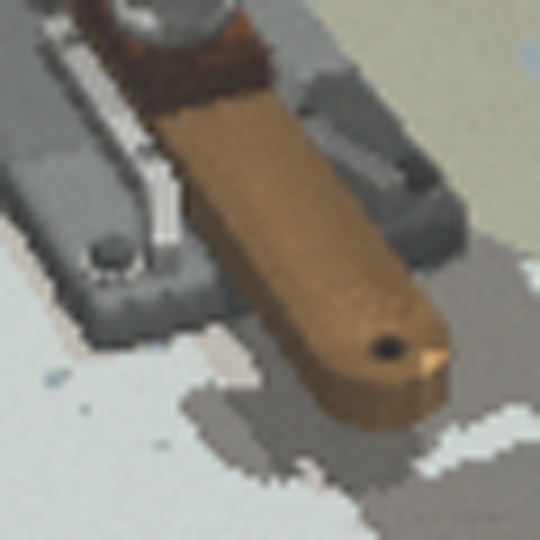

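The handle tip is about -155 to -157 mm in the press frame (home is -155), the stick is centred and lies flat, and the tab is out.

```bash
python3 -c "
from rig import ctrl,observe
print(ctrl.job_done()); print(observe()['clock'])"
```

```text
the job is handed in; nothing more can be done
None
the job is handed in; nothing more can be done
```

I slid the stick in block first until it met the stop firmly (10.5 N peak at the wrist, no movement with further push). I then wound the crank clockwise about 2.05 turns, stopped at the first picture showing the tab out, let go and backed off. I handed in at about 30 s, and no verdict was reported.

- **Tab and clamp:** The last pictures show the brass tab standing clearly out in both cameras. I could not measure the foot's travel directly. The last crank step was 60° (about 1.3 mm), so it should be about 3.5–4.8 mm, below the 5.8 mm limit.
- **Stick position:** It lies flat and roughly centred. The handle tip measured at x = -153 to -157 mm of the press, against -155 mm when home.
- **Check that disagreed:** The block's back edge read 1.5–2.5 mm short of home in the top camera, and the arm stopped about 1.8 mm short of my estimate. The camera calibration is only good to about 2 mm, so I trusted the firm contact.
- **Bystanders:** In the top view before and after, the bottle, jar and spools stand where they were. The arm is clear of everything.

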